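Index and lock a carver's turntable

ROBOT

A 6-joint arm with a two-finger parallel gripper is mounted at the origin on the work surface. World frame = base frame: x ahead of the robot, y to its left, z up, the work surface at z = 0. Lengths are in m, angles in rad, forces in N, time in s.
With the tool pointing down it reaches from about 0.3 to 0.85 m from the base axis. Payload 4.2 kg.
Tool frame: the origin (TCP) lies between the finger pads; the fingertips stand 8 mm ahead of it and the grasp point (between the pads) lies 11 mm behind it; x points along the fingers, z is the direction in which the jaws open and shut, and the axes are right-handed (so a half turn about x gives the same grasp; the last joint's range is limited). The gripper opens to 91 mm and grips with 3 to 60 N. Pads are 32 mm wide; open, the fingers measure 118 mm over their backs; the gripper's body (76 mm by 178 mm) begins 60 mm behind the grasp point.
Start: joints at [1.121, 0.32, 1.565, -0, 1.257, -0.02], TCP at [0.24, 0.523, 0.198] pointing down, gripper open.
Joint ranges: [-3.11, 3.11], [-0.84, 2.01], [0.21, 2.61], [-1.34, 4.49], [0.05, 2.63], [-2.56, 2.56]. Speed limits (rad/s): [2.57, 2.57, 3.14, 3.14, 3.14, 3.14].

INTERFACE

Orientations are given as a rotation vector (axis times angle).
In Python, from plant import r, eyes, ticket gives the robot as it stands.
- The arm moves only by the tool carry_out, never from a script. Its argument "deltas" is a list of rows, each a list of 5 numbers: the shift along the world's x, y, z in m, then the turn about the world's z in degrees, then the closure, from 0 (fully open) to 1 (shut). A call has 1 to 12 rows; each row is the pose to reach, as a shift and turn from the pose commanded when the call began; what a row does not reach only later rows make up. A row lasts 1/10 s, in which the tool goes at most 50 mm and 8.59 degrees, less where a joint would pass 70% of its speed; a pose out of reach is approached as far as the arm can. A call with a gripper value outside its range is refused whole. The fingers move at their own pace and stop on an object; "newtons" is the grip in N (left out, the last holds). Time passes only in rows, so rows that repeat a pose let the fingers close. It gives the time, the measured TCP pose, the force and the opening at its end, in the units of the state.
- r.read_state(): the state, without advancing time (a new reading comes with each control period).
- eyes.snapshot(name): name is "side" or "top" or "wrist"; returns a dict with "image" (400x640x3 uint8, red, green, blue), "intrinsics" (3x3 intrinsics, pixels), "D" ([k1, k2, p1, p2, k3] as OpenCV has them; the pictures are not rectified), "R" (3x3) and "t" (3): a world point X has camera coordinates R X + t. Camera axes: x right, y down, z forward; pixel columns grow to the right and rows downward; lengths in m; the calibration is good to about 2 mm. A picture is of the moment at which its call begins. There is no depth.
- ticket.sign_off(): hands the job in, once; it reports no verdict.
The state is a dict: "clock": time; "joints": joint angles; "joint_velocities": joint speeds; "effort": joint torques, N m; "tcp_pos": TCP position; "eef_rot": TCP orientation; "ft_force": force on the tool from outside, world axes, zero at the start; "moment": the same for the moment, N m; "finger_gap": finger opening in m.
Only numpy, scipy, OpenCV 4.12 (cv2) and the standard library are available. Lean on these libraries where they do the work, as an engineer would, in place of code of your own. Each camera call takes 0.05 s, during which the arm holds its last target.

TASK

Stand the locking pin from the wooden stand in the hole of the turntable's belt wheel, so that it rides on the plate below, and let it go. Then turn the wheel by its rim until the engraved mark faces the pointer and the pin drops fully home; stop there without straining the pin, and let go. Do not press on the carved inkstone, and leave the other things where they are.

Things in the scene. Friction and masses are not known exactly. Their poses are not given: they have to be found in the camera images.
- base: fixed steel foot 200 x 200 x 4 mm, origin at its underside's centre on the wheel's vertical axis. A dark index plate 180 x 180 mm, top 30 mm above the bench, is clamped on it and carries the pointer (wedge tip just outside the rim at its top; post 68 mm high, 123 to 137 mm from the axis). The pointer lies near the base's +x, up to 17 degrees to either side: where, is not measured.
- wheel: aluminium belt wheel (pulley) flat above the plate (4 mm gap), turning endlessly about its vertical z axis; origin on the axis at its underside, 34 mm above the bench; +x points to the mark. Outer radius 105 mm; the rim is an upright lip 10 mm thick (radius 95 to 105 mm), top 74 mm above the bench, pinched from above. It turns stiffly (0.3 N m, 3 N at the rim) and stays where it is left.
- wheel_hole (a point): mouth centre of the wheel's only hole: 13.5 mm wide, through a pad 16 mm thick, top 50 mm above the bench, 76 mm from the axis, 135 degrees anticlockwise (from above) from the mark. Four such pads (36 mm wide, gaps between) join hub and rim. The plate below has one 14 mm hole, 26 mm deep, 76 mm from the axis, 135 degrees anticlockwise from the pointer: under the wheel's hole when the mark faces the pointer.
- mark (a point): engraved mark, a dark radial line 4 mm wide across the top of the rim's lip and down its outer face; this point is at the outer top edge, 105 mm from the axis, 74 mm above the bench. At the start it lies 17 to 109 degrees clockwise (from above) of the pointer
- pin: loose steel locking pin, 80 mm long, 0.12 kg, upright; origin at the centre of its lower end, z up. Round shank 12 mm thick, 40 mm long, lowest 4 mm tapering to 7 mm; round collar 24 mm wide from 40 to 44 mm; square grip 16 x 16 mm from 44 to 80 mm, sides along x and y. In the wheel's hole it rides on the plate, lower end 30 mm above the bench; over the plate's hole it falls 20 mm by its own weight, collar on the pad: home.
- inkstone (a point): carved dark inkstone 76 x 52 x 19 mm fixed on the wheel's hub, its underside 50 mm and its top 69 mm above the bench; this point is the centre of its underside, on the axis; its long side is turned 17 degrees anticlockwise from the wheel's x axis
- stand: fixed wooden block 70 x 70 x 45 mm with a 15 mm through hole in which the pin waits, its collar on the block; origin at the centre of the underside
- wood_block: bystander: loose wooden block 45 x 140 x 35 mm; origin at the centre of its underside
- jar: bystander: loose glass jar, 56 mm wide, 65 mm high; origin at the centre of its underside
- blank: bystander: loose stone slab 110 x 75 x 20 mm; origin at the centre of its underside
Things that resemble listed ones, but are neither listed nor needed, are in the scene too. Of the things like the pin, leave any that is black or red; of the rest the smaller one is meant.

How it is judged:
By the outcome, as a careful person would: the job done as asked, in the order asked, and still so for the second after the job is handed in, with the robot touching nothing.
It also fails if it takes over 67 s, if anything falls off the work surface, if the arm or the gripper's body presses on something with over 40 N, if the wrist force passes 120 N, or if a joint passes its speed limit or range.

## Working session

There is one attempt and no reset: what is moved stays moved. The work goes in short steps, Python scripts to look and compute and a tool call to move; the robot and the scene stay as the last step left them, time stands still between calls to the robot, and variables do not carry over. Pictures are saved under pics/ and viewed, and the job is handed in when it is done.

Besides the shell and the picture viewer there is one more tool, called after "Emit:" by a JSON object that holds its "op" and its "data". carry_out: Moves the arm, as the interface text tells. Its arguments: {"type":"object","properties":{"deltas":{"type":"array"},"newtons":{"type":"number"}},"required":["deltas"]}

```bash
mkdir -p pics; ls; python3 - <<'E'
from plant import r,eyes,ticket
import cv2,pickle
s=r.read_state(); print(s)
for n in("top","side","wrist"):
    d=eyes.snapshot(n); pickle.dump(d,open(f"pics/{n}0.pkl","wb"))
    cv2.imwrite(f"pics/{n}0.png",d["image"][:,:,::-1]); print(n,d["intrinsics"],d["D"],d["R"],d["t"])
E
```

```text
pics
{'clock': 0.0, 'joints': array([ 1.12104075e+00,  3.20289446e-01,  1.56566690e+00,  5.13797055e-06,
        1.25737076e+00, -2.00225725e-02]), 'joint_velocities': array([-1.01964200e-03, -9.02287419e-05, -2.80101992e-03, -1.28615229e-03,
       -2.77042301e-04, -8.61632745e-04]), 'effort': array([ 7.00469045e-04, -4.12463737e+01, -2.31970149e+01,  7.26806559e-02,
        4.56826645e-02, -1.42259423e-04]), 'tcp_pos': array([0.23934377, 0.52224487, 0.19692641]), 'eef_rot': array([-0.88803389,  1.38389893,  0.88655009]), 'ft_force': array([-0.66222013,  0.47036998,  0.6019013 ]), 'moment': array([0.02225387, 0.01492116, 0.02836267]), 'finger_gap': 0.09138706192741548}
top [[377.88336223   0.         319.09812992]
 [  0.         377.88336223 198.35317935]
 [  0.           0.           1.        ]] [-0.0412684  0.         0.         0.         0.       ] [[ 0.04015793 -0.99917471  0.00610166]
 [-0.97332542 -0.04049807 -0.22582635]
 [ 0.22588709  0.00312982 -0.97414846]] [-0.0488132   0.60145962  0.81223317]
side [[491.01747565   0.         318.09292119]
 [  0.         491.01747565 192.7545294 ]
 [  0.           0.           1.        ]] [0.04330059 0.         0.         0.         0.        ] [[-0.89976407 -0.43603257  0.01732704]
 [-0.29472163  0.57792429 -0.76101424]
 [ 0.32181328 -0.68983992 -0.64850374]] [0.51140664 0.24285904 1.30727995]
wrist [[300.15202918   0.         324.4054349 ]
 [  0.         300.15202918 201.50252924]
 [  0.           0.           1.        ]] [-0.01781523  0.          0.          0.          0.        ] [[ 0.41656114  0.90910531 -0.00208549]
 [ 0.87671771 -0.40111183  0.26547196]
 [ 0.24050545 -0.11241369 -0.96411633]] [-0.5732045  -0.03035063  0.39173069]
```

View pics/top0.png

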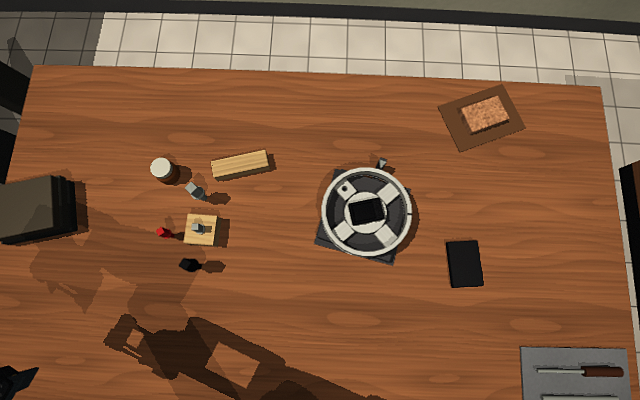

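View pics/side0.png

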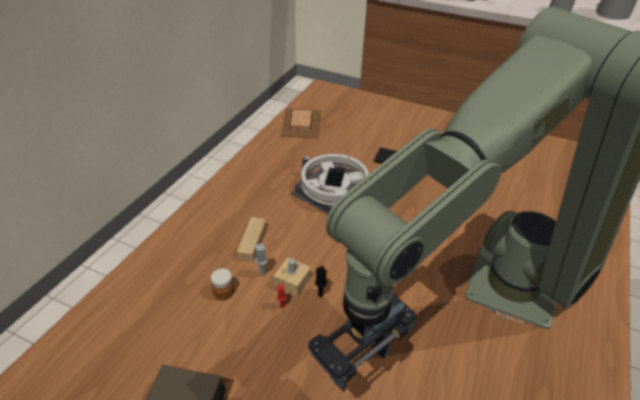

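View pics/wrist0.png

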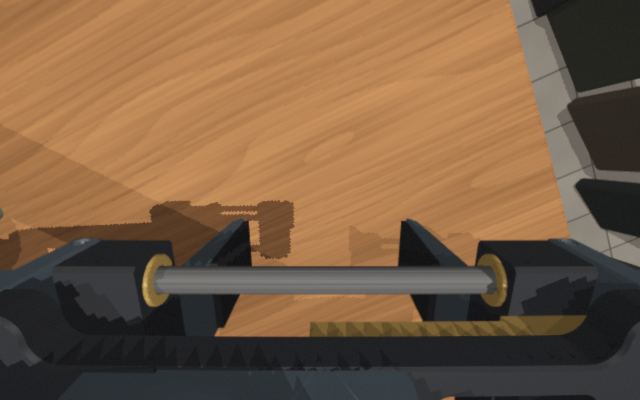

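```bash
cat > h.py <<'E'
import cv2,numpy as np,pickle
def ray(d,uv,z):
    uv=np.array(uv,float).reshape(-1,1,2)
    n=cv2.undistortPoints(uv,d["intrinsics"],d["D"]).reshape(-1,2)
    v=np.c_[n,np.ones(len(n))]@d["R"]; c=-d["R"].T@d["t"]
    z=np.broadcast_to(z,len(n)); return c+v*((z-c[2])/v[:,2])[:,None]
def proj(d,X):
    X=np.array(X,float).reshape(-1,3)
    return cv2.projectPoints(X,cv2.Rodrigues(d["R"])[0],d["t"],d["intrinsics"],d["D"])[0].reshape(-1,2)
def load(n): return pickle.load(open(f"pics/{n}.pkl","rb"))
def snap(n,name):
    from plant import eyes
    d=eyes.snapshot(n); pickle.dump(d,open(f"pics/{name}.pkl","wb")); cv2.imwrite(f"pics/{name}.png",d["image"][:,:,::-1]); return d
def crop(d,x0,y0,x1,y1,k,name,pts=()):
    im=cv2.resize(d["image"][y0:y1,x0:x1,::-1],None,fx=k,fy=k,interpolation=cv2.INTER_CUBIC)
    for p in pts: cv2.circle(im,tuple(int(round(a)) for a in ((p[0]+.5-x0)*k-.5,(p[1]+.5-y0)*k-.5)),2,(0,0,255),-1)
    cv2.imwrite(f"pics/{name}.png",im)
E
python3 - <<'E'
from h import *
d=load("top0"); crop(d,300,145,430,275,6,"c1"); crop(d,140,145,260,275,6,"c2")
d=load("side0"); crop(d,200,140,400,310,4,"c3")
E
```

```text
(no output)
```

View pics/c1.png

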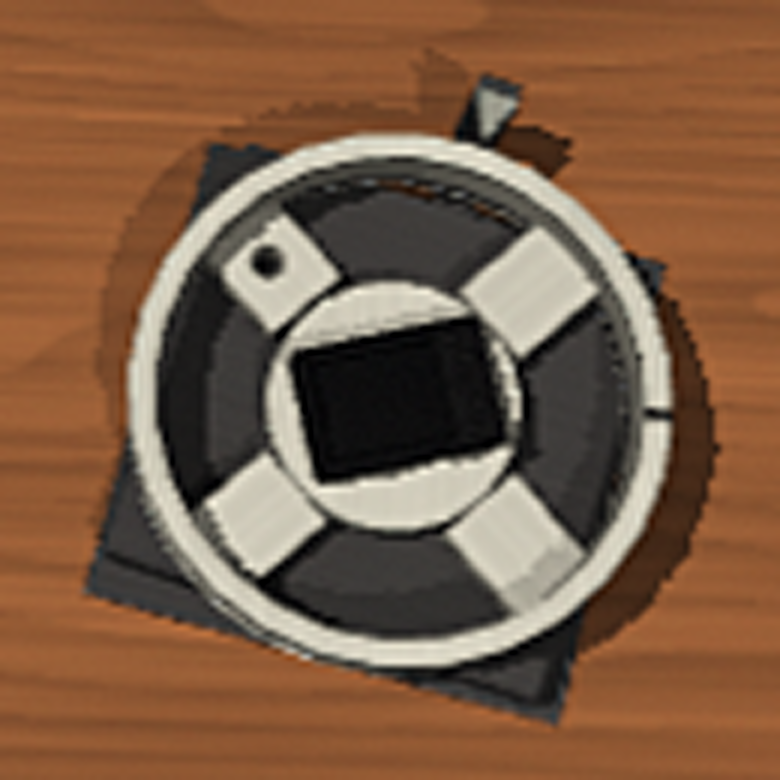

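View pics/c2.png

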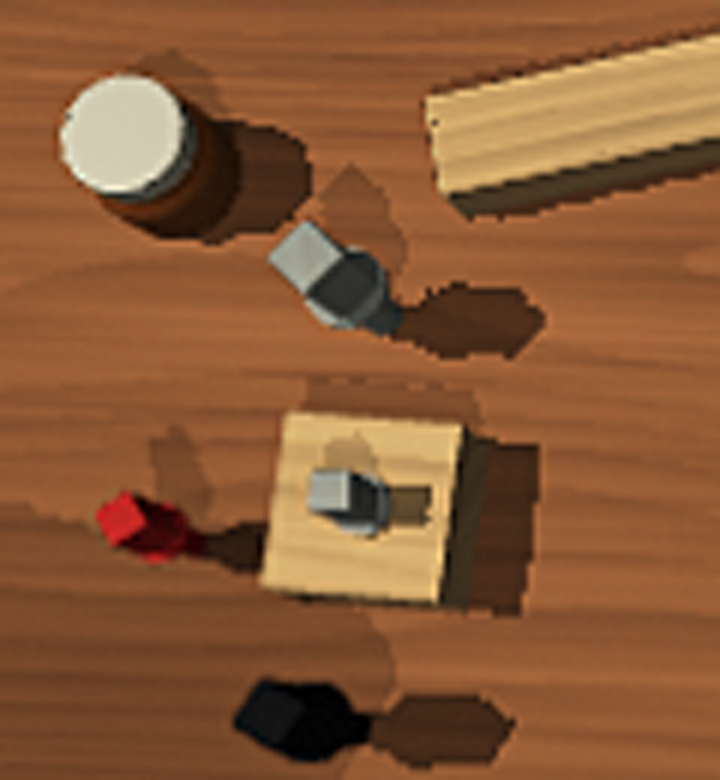

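View pics/c3.png

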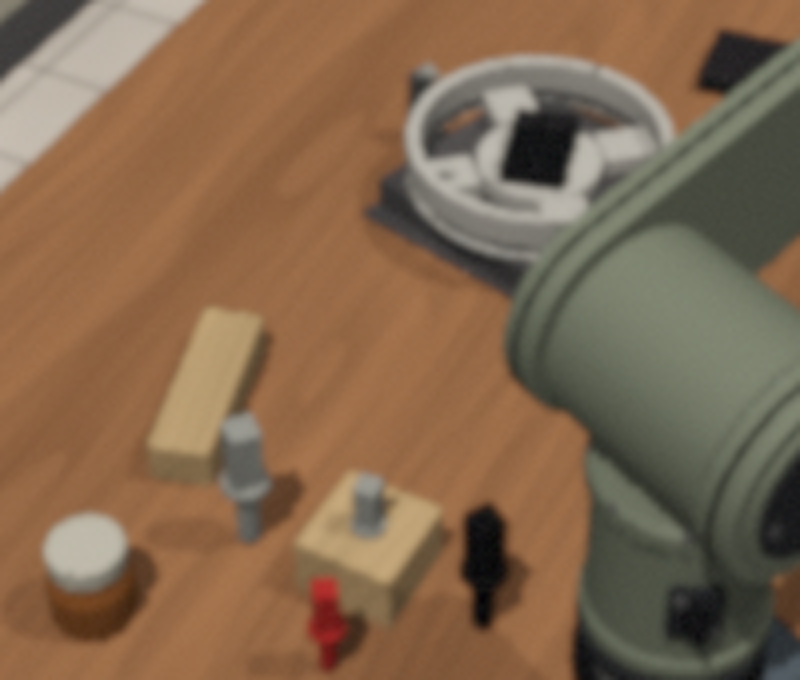

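```bash
python3 - <<'E'
from h import *
d=load("top0"); print("cam",-d["R"].T@d["t"])
c1=lambda P:[((x+.5)/6-.5+300,(y+.5)/6-.5+145) for x,y in P]
c2=lambda P:[((x+.5)/6-.5+140,(y+.5)/6-.5+145) for x,y in P]
# outer rim by radial gradient
import scipy.optimize as so
rim=ray(d,c1([(400,133),(672,400),(130,395),(590,215),(207,215),(590,600),(400,668)]),.074)
f=so.least_squares(lambda p:np.hypot(rim[:,0]-p[0],rim[:,1]-p[1])-.105,rim[:,:2].mean(0),loss='soft_l1',f_scale=.001)
C=f.x; print("C",C,f.fun*1e3)
ang=lambda X:np.degrees(np.arctan2(X[:,1]-C[1],X[:,0]-C[0]))
m=ray(d,c1([(670,414),(645,412)]),.074); print("mark",m,ang(m))
h=ray(d,c1([(269,262)]),.05); print("hole",h,ang(h),np.hypot(*(h[0,:2]-C)))
p=ray(d,c1([(487,143)]),.072); print("tip?",p,ang(p),np.hypot(*(p[0,:2]-C)))
p=ray(d,c1([(497,95)]),.068); print("post",p,ang(p),np.hypot(*(p[0,:2]-C)))
p=ray(d,c1([(100,550),(565,690),(210,145),(665,262)]),.03);print("plate",p,np.diff(p,axis=0))
p=ray(d,c2([(310,472),(350,472),(345,515),(310,510)]),.085); print("pintop",p,p.mean(0))
s=ray(d,c2([(283,410),(462,425),(440,603),(262,587)]),.045); print("stand",s,s.mean(0))
q=s-np.roll(s,-1,0); print(np.degrees(np.arctan2(q[:,1],q[:,0])),np.hypot(q[:,0],q[:,1]))
S=load("side0"); P=s.mean(0).copy(); P[2]=.085; print("side proj",proj(S,[P,[*C,.05],*h]))
c=proj(d,np.vstack([[C[0]+.105*np.cos(a),C[1]+.105*np.sin(a),.074] for a in np.arange(0,6.28,.15)]))
crop(d,300,145,430,275,6,"c1o",c)
E
```

```text
cam [ 0.40390319 -0.02695711  0.92735897]
C [ 0.5780038  -0.13468699] [ 0.20270963 -0.82619099 -0.52422969 -0.53284048 -1.94926539 -0.23510313
 -0.66708672]
mark [[ 0.57459262 -0.23798672  0.074     ]
 [ 0.5749839  -0.2283372   0.074     ]] [-91.89134465 -91.84695689]
hole [[ 0.63474081 -0.08384643  0.05      ]] [41.86269609] 0.07618300802622095
tip? [[ 0.68118681 -0.16744794  0.072     ]] [-17.61481905] 0.1082590103142684
post [[ 0.70273423 -0.17206687  0.068     ]] [-16.68270119] 0.13021111834906857
plate [[ 0.5190663  -0.02101522  0.03      ]
 [ 0.47118639 -0.20593979  0.03      ]
 [ 0.68901519 -0.05947928  0.03      ]
 [ 0.64685448 -0.24775267  0.03      ]] [[-0.0478799  -0.18492457  0.        ]
 [ 0.21782879  0.14646051  0.        ]
 [-0.04216071 -0.18827339  0.        ]]
pintop [[0.52950066 0.26214633 0.085     ]
 [0.5301529  0.24698974 0.085     ]
 [0.51382343 0.24707014 0.085     ]
 [0.51513241 0.26049299 0.085     ]] [0.52215235 0.2541748  0.085     ]
stand [[0.55980247 0.28953847 0.045     ]
 [0.55680577 0.21752774 0.045     ]
 [0.48627679 0.21911147 0.045     ]
 [0.48941367 0.28955812 0.045     ]] [0.52307468 0.25393395 0.045     ]
[ 87.61702943  -1.28635681 -92.54960562 179.98400635] [0.07207306 0.07054676 0.07051646 0.07038881]
side proj [[291.06322527 260.14976246]
 [334.19010254 179.04442894]
 [310.9735445  182.93994586]]
```

View pics/c1o.png

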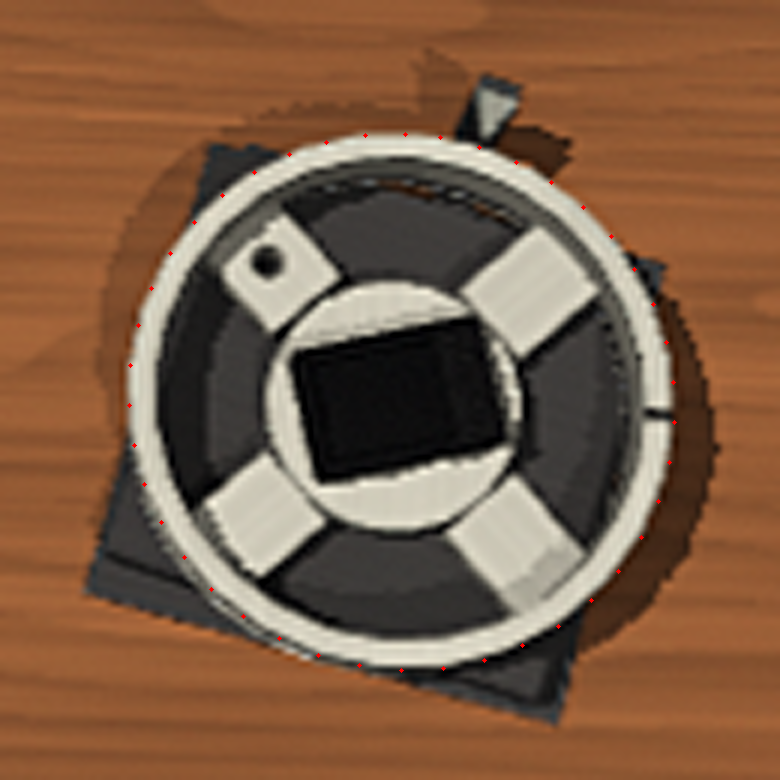

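```bash
python3 - <<'E'
from h import *
from plant import r
from scipy.spatial.transform import Rotation as Ro
s=r.read_state(); M=Ro.from_rotvec(s["eef_rot"]).as_matrix(); print(M.round(4), s["tcp_pos"],np.degrees(np.arctan2(M[1,2],M[0,2])))
W=load("wrist0"); c=-W["R"].T@W["t"]; print("cam",c, M.T@(c-s["tcp_pos"]), (M.T@W["R"].T).round(3))
d=load("top0")
c2=lambda P:[((x+.5)/6-.5+140,(y+.5)/6-.5+145) for x,y in P]
print(ray(d,c2([(305,255),(130,520),(275,705),(125,135)]),[.105,.08,.095,.065]))
print(ray(d,c2([(385,315),(190,540),(360,730)]),0))
E
```

```text
[[-6.000e-04 -9.091e-01  4.167e-01]
 [-1.200e-03  4.167e-01  9.091e-01]
 [-1.000e+00  0.000e+00 -1.300e-03]] [0.2394189  0.52237271 0.19712484] 65.37632114736448
cam [0.17117029 0.55296515 0.38453579] [-0.1874078   0.07479433 -0.00087094] [[ 0.001 -0.266  0.964]
 [ 0.    -0.964 -0.266]
 [ 1.     0.    -0.001]]
[[0.60860065 0.2667603  0.105     ]
 [0.50900064 0.33030799 0.08      ]
 [0.44194758 0.26181175 0.095     ]
 [0.66503221 0.35955037 0.065     ]]
[[0.61011716 0.26729418 0.        ]
 [0.51175743 0.33793225 0.        ]
 [0.43788347 0.25901461 0.        ]]
```

Emit:
{"op": "carry_out", "data": {"deltas": [[0.02, -0.02, 0, -6, 0.45], [0.05, -0.048, 0, -12, 0.45], [0.08, -0.076, 0, -18, 0.45], [0.11, -0.105, 0, -24, 0.45], [0.14, -0.133, 0, -31, 0.45], [0.17, -0.162, 0, -38, 0.45], [0.2, -0.19, 0, -45, 0.45], [0.23, -0.219, 0, -52, 0.45], [0.255, -0.243, -0.01, -59, 0.45], [0.275, -0.262, -0.03, -66.5, 0.45], [0.2825, -0.269, -0.045, -66.5, 0.45], [0.2825, -0.269, -0.058, -66.5, 0.45]], "newtons": 20}}

```text
clock: 1.35
tcp_pos: [0.5227, 0.2523, 0.1384]
eef_rot: [0.017, 1.572, -0.018]
ft_force: [0.8, -0.5, 0.3]
finger_gap: 0.0501
```

```bash
python3 - <<'E'
from h import *
from plant import r
s=r.read_state(); print(s["clock"],s["tcp_pos"],s["joints"],s["ft_force"],s["finger_gap"])
snap("wrist","w1");d=snap("top","t1");crop(d,140,130,300,250,5,"t1c")
E
```

```text
1.35 [0.52274741 0.25234818 0.1383915 ] [ 4.30074616e-01  3.71420510e-01  1.64231640e+00 -2.69076594e-04
  1.12895697e+00  4.52184883e-01] [ 0.82953338 -0.4942207   0.32388703] 0.050070580208870286
```

View pics/w1.png

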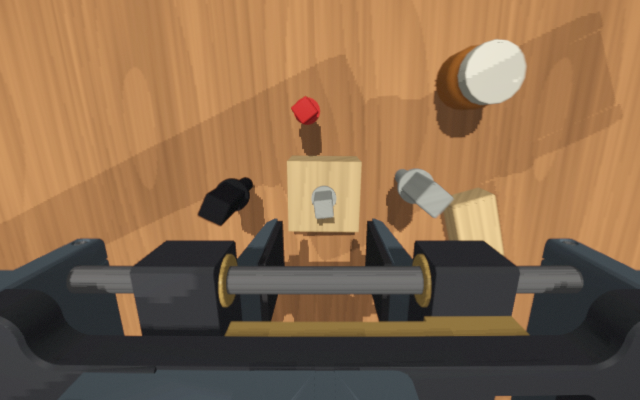

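```bash
python3 - <<'E'
from h import *
d=load("w1");crop(d,280,150,370,240,8,"w1c")
E
```

```text
(no output)
```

View pics/w1c.png

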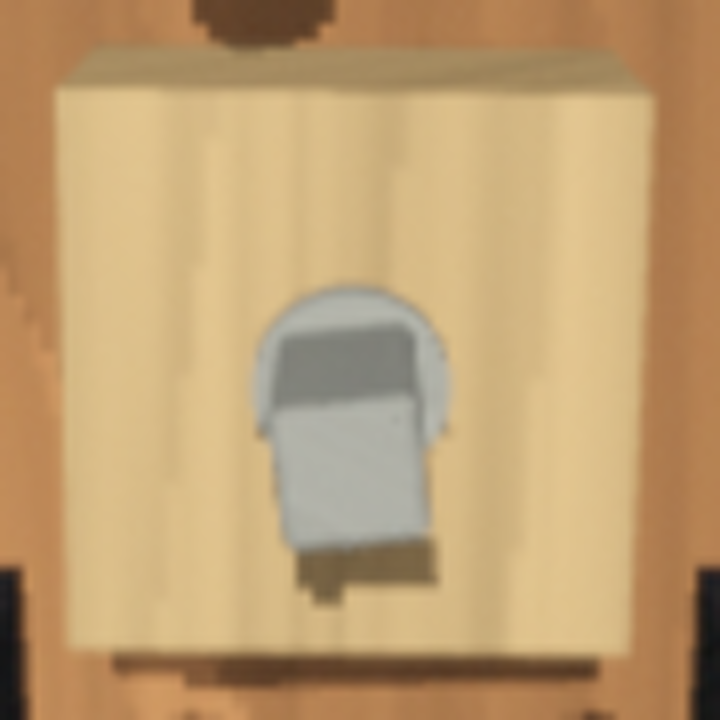

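```bash
python3 - <<'E'
from h import *
d=load("w1")
c=lambda P:[((x+.5)/8-.5+280,(y+.5)/8-.5+150) for x,y in P]
p=ray(d,c([(275,408),(413,392),(430,535),(293,550)]),.085);q=p-np.roll(p,-1,0)
print(p.mean(0),np.degrees(np.arctan2(q[:,1],q[:,0])),np.hypot(q[:,0],q[:,1]))
p=ray(d,c([(55,88),(655,95),(630,655),(68,650)]),.045);q=p-np.roll(p,-1,0)
print(p.mean(0),np.degrees(np.arctan2(q[:,1],q[:,0])))
print(ray(d,c([(351,383)]),.049))
E
```

```text
[0.52179817 0.25384485 0.085     ] [-174.39284478   95.64609089    5.34102884  -84.80390237] [0.01444275 0.01572709 0.01456594 0.01565983]
[0.52156413 0.25324814 0.045     ] [178.08682279  88.07322289  -1.7763854  -91.85023421]
[[0.52148031 0.25404445 0.049     ]]
```

Emit:
{"op": "carry_out", "data": {"deltas": [[-0.001, 0.001, 0, 6.5, 0.45], [-0.001, 0.001, -0.015, 6.5, 0.45], [-0.001, 0.001, -0.03, 6.5, 0.45], [-0.001, 0.001, -0.045, 6.5, 0.45], [-0.001, 0.001, -0.06, 6.5, 0.45], [-0.001, 0.001, -0.07, 6.5, 0.45], [-0.001, 0.001, -0.078, 6.5, 0.45], [-0.001, 0.001, -0.078, 6.5, 0.45], [-0.001, 0.001, -0.078, 6.5, 0.45]]}}

```text
clock: 2.35
tcp_pos: [0.5214, 0.2551, 0.0623]
eef_rot: [-0.074, 1.569, 0.074]
ft_force: [0.3, -0.3, -0.4]
finger_gap: 0.05
```

```bash
python3 - <<'E'
from h import *
d=snap("wrist","w2");crop(d,230,150,420,290,4,"w2c")
E
```

```text
(no output)
```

View pics/w2c.png

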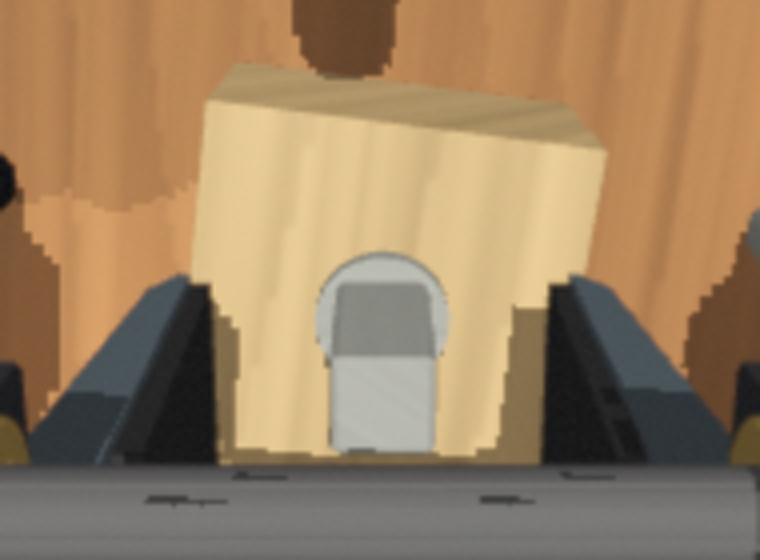

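Emit:
{"op": "carry_out", "data": {"deltas": [[0, -0.001, 0, 0, 0.9], [0, -0.001, 0, 0, 0.9], [0, -0.001, 0, 0, 0.9], [0, -0.001, 0, 0, 0.9], [0, -0.001, 0, 0, 0.9], [0, -0.001, 0, 0, 0.9], [0, -0.001, 0.01, 0, 0.9], [0, -0.001, 0.025, 0, 0.9], [0, -0.001, 0.045, 0, 0.9], [0, -0.001, 0.065, 0, 0.9], [0, -0.001, 0.085, 0, 0.9], [0, -0.001, 0.1, 0, 0.9]], "newtons": 30}}

```text
clock: 3.6
tcp_pos: [0.5214, 0.2539, 0.1637]
eef_rot: [-0.073, 1.568, 0.074]
ft_force: [-0.2, 0.5, -1.7]
finger_gap: 0.0153
```

Emit:
{"op": "carry_out", "data": {"deltas": [[0.005, -0.015, 0, 0, 0.9], [0.015, -0.045, 0, 0, 0.9], [0.026, -0.079, 0, 0, 0.9], [0.037, -0.113, 0, 0, 0.9], [0.048, -0.147, 0, 0, 0.9], [0.06, -0.181, 0, 0, 0.9], [0.071, -0.215, 0, 0, 0.9], [0.082, -0.249, 0, 0, 0.9], [0.093, -0.28, 0, 0, 0.9], [0.102, -0.305, 0, 0, 0.9], [0.108, -0.325, 0, 0, 0.9], [0.1125, -0.337, -0.006, 0, 0.9]]}}

```text
clock: 4.8
tcp_pos: [0.6337, -0.0861, 0.1554]
eef_rot: [-0.073, 1.569, 0.072]
ft_force: [-0.2, -0.4, -1.2]
finger_gap: 0.0152
```

Emit:
{"op": "carry_out", "data": {"deltas": [[0, 0, -0.01, 0, 0.9], [0, 0, -0.01, 0, 0.9], [0, 0, -0.01, 0, 0.9]]}}

```text
clock: 5.1
tcp_pos: [0.6328, -0.0822, 0.1449]
eef_rot: [-0.074, 1.571, 0.075]
ft_force: [-0.4, -0.7, -1.4]
finger_gap: 0.0155
```

```bash
python3 - <<'E'
from h import *
d=snap("wrist","w3")
d=snap("top","t3");crop(d,270,110,430,240,5,"t3c")
d=snap("side","s3");crop(d,260,110,420,240,5,"s3c")
E
```

```text
(no output)
```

View pics/w3.png

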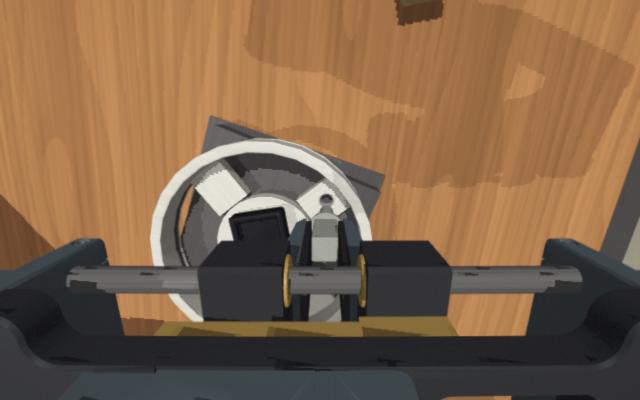

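View pics/s3c.png

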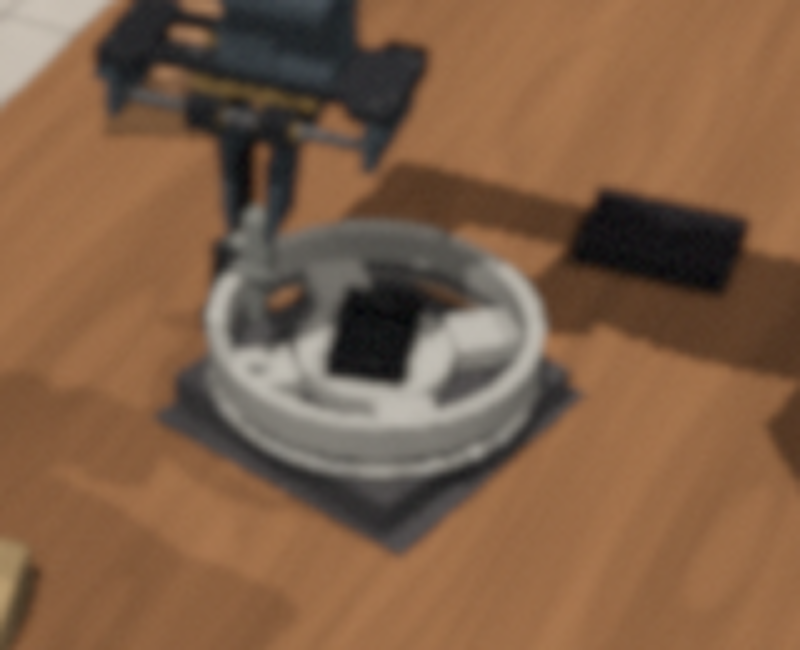

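View pics/t3c.png

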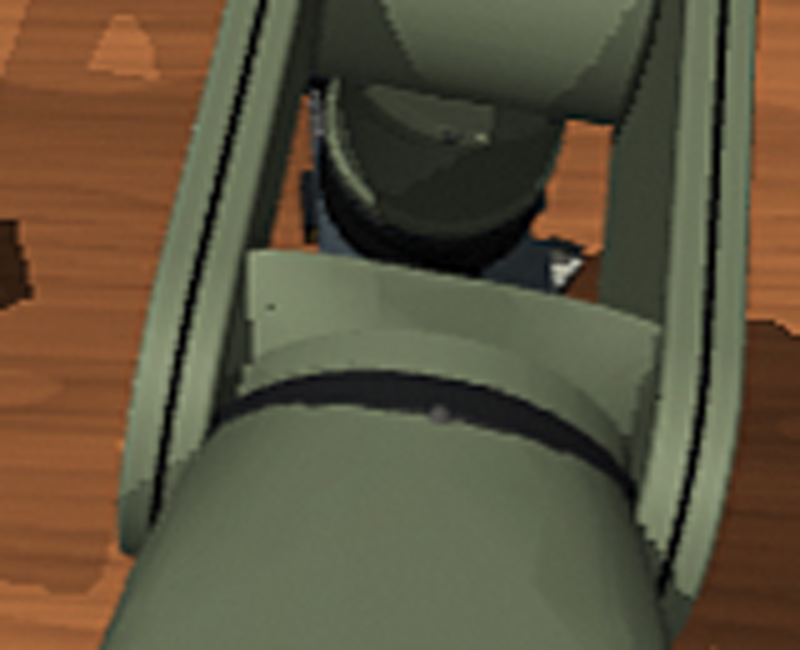

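```bash
python3 - <<'E'
from h import *
d=load("w3");crop(d,285,170,365,270,7,"w3c")
s=load("s3");crop(s,285,150,335,200,14,"s3d")
print(ray(d,[(326,199.5)],.05),ray(s,[((260.5)/5-.5+260,366.5/5-.5+110)],.05))
from plant import r;print(r.read_state()["tcp_pos"])
E
```

```text
[[ 0.63386208 -0.08381804  0.05      ]] [[ 0.63330267 -0.08535819  0.05      ]]
[ 0.6336013  -0.08235531  0.14612282]
```

View pics/w3c.png

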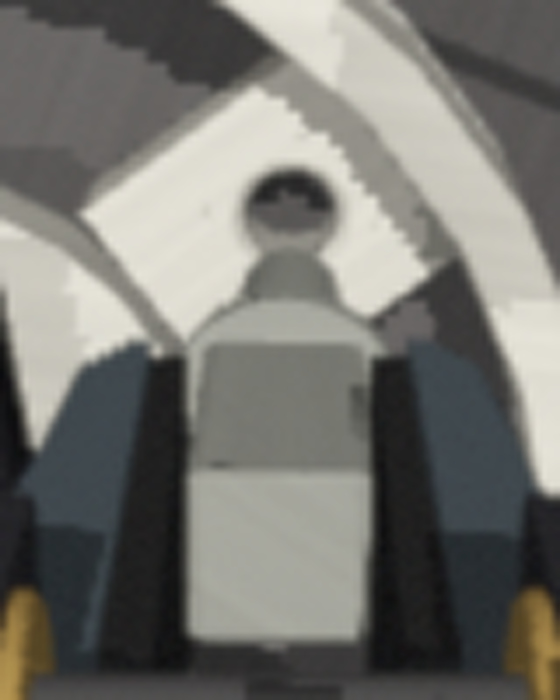

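View pics/s3d.png

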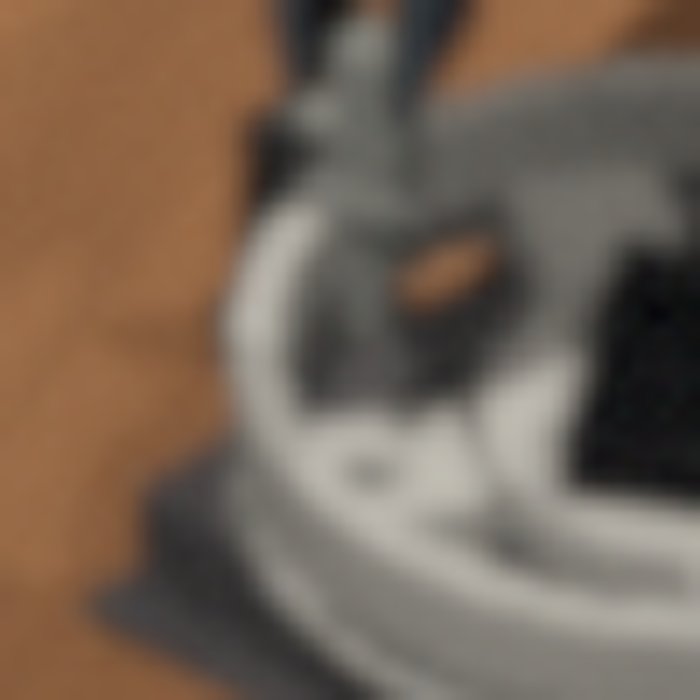

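```bash
python3 - <<'E'
from h import *
d=load("w3")
c=lambda P:[((x+.5)/7-.5+285,(y+.5)/7-.5+170) for x,y in P]
zb=.0885
p=ray(d,c([(188,470),(374,470),(362,638),(190,638)]),zb+.08);print(p,p.mean(0))
print(ray(d,c([(291,252)]),zb+.004)-[0,-.006,0], "tip approx (far edge + 6mm toward +y)")
print(ray(d,c([(291,211)]),.05))
# collar far edge
print(ray(d,c([(285,298)]),zb+.044)+[0,.012,0])
for X in [(.634,-.0835)]:
  print([(((a+.5-285)*7-.5).round(0),((b+.5-170)*7-.5).round(0)) for a,b in proj(d,[[*X,.05],[X[0],X[1]-.006,zb+.004],[X[0],X[1]-.012,zb+.044]])])
E
```

```text
[[ 0.62410439 -0.07556772  0.1685    ]
 [ 0.63959315 -0.07408208  0.1685    ]
 [ 0.6402195  -0.08951864  0.1685    ]
 [ 0.6255571  -0.09092784  0.1685    ]] [ 0.63236854 -0.08252407  0.1685    ]
[[ 0.63325237 -0.07170894  0.0925    ]] tip approx (far edge + 6mm toward +y)
[[ 0.63402142 -0.08401991  0.05      ]]
[[ 0.63185448 -0.05901167  0.1325    ]]
[(np.float64(291.0), np.float64(207.0)), (np.float64(288.0), np.float64(346.0)), (np.float64(283.0), np.float64(526.0))]
```

Emit:
{"op": "carry_out", "data": {"deltas": [[0.001, -0.0005, -0.005, 0, 0.9], [0.001, -0.0005, -0.013, 0, 0.9], [0.001, -0.0005, -0.021, 0, 0.9], [0.001, -0.0005, -0.029, 0, 0.9], [0.001, -0.0005, -0.034, 0, 0.9], [0.001, -0.0005, -0.034, 0, 0.9], [0.001, -0.0005, -0.034, 0, 0.9]]}}

```text
clock: 5.95
tcp_pos: [0.6347, -0.0838, 0.1117]
eef_rot: [-0.074, 1.569, 0.074]
ft_force: [0.4, -0.1, -0.7]
finger_gap: 0.0154
```

```bash
python3 - <<'E'
from h import *
d=snap("wrist","w4");crop(d,285,170,365,270,7,"w4c")
s=snap("side","s4");crop(s,285,150,335,200,14,"s4d")
E
```

```text
(no output)
```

View pics/w4c.png

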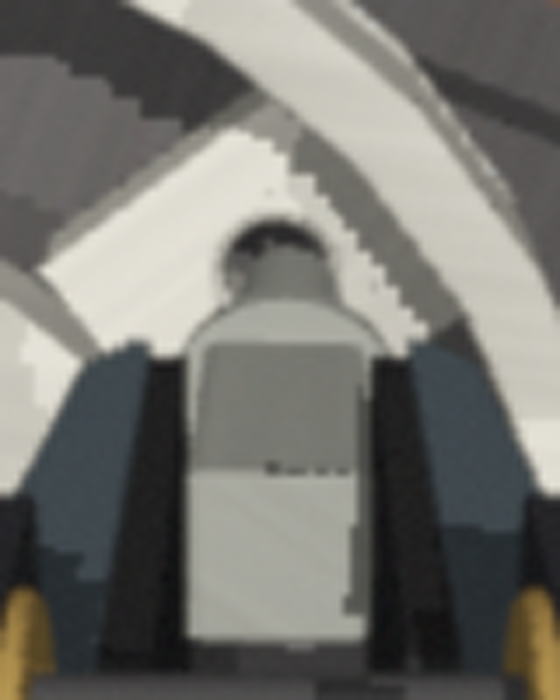

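View pics/s4d.png

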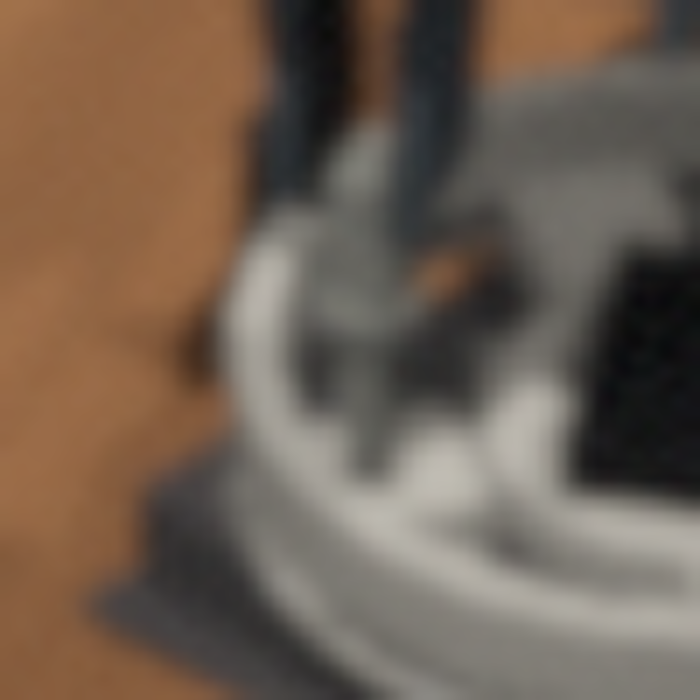

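```bash
cat >> h.py <<'E'
def circ(x,y,z,r): 
    a=np.arange(0,6.28,.15); return np.c_[x+r*np.cos(a),y+r*np.sin(a),0*a+z]
E
python3 - <<'E'
from h import *
d=load("w4");
for hx,hy in [(.6335,-.084)]:
  crop(d,285,170,365,270,7,"w4o",np.vstack([proj(d,circ(hx,hy,.05,.00675)),proj(d,circ(.635,-.0838,.0544+.004,.006)),proj(d,circ(.635,-.0838,.0544+.044,.012))]))
E
```

```text
(no output)
```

View pics/w4o.png

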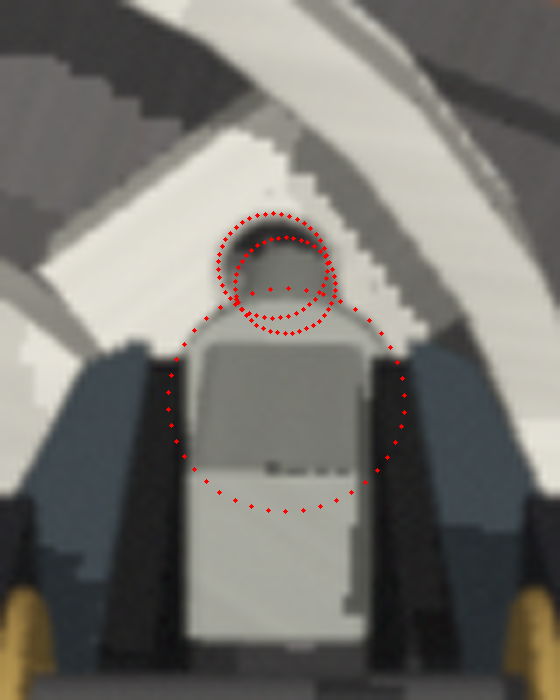

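Emit:
{"op": "carry_out", "data": {"deltas": [[-0.0012, 0, 0, 0, 0.9], [-0.0012, 0, -0.002, 0, 0.9], [-0.0012, 0, -0.004, 0, 0.9], [-0.0012, 0, -0.006, 0, 0.9], [-0.0012, 0, -0.008, 0, 0.9], [-0.0012, 0, -0.01, 0, 0.9], [-0.0012, 0, -0.01, 0, 0.9]]}}

```text
clock: 6.75
tcp_pos: [0.6332, -0.0837, 0.1013]
eef_rot: [-0.074, 1.57, 0.074]
ft_force: [-0.4, 0.1, -0.5]
finger_gap: 0.0155
```

Emit:
{"op": "carry_out", "data": {"deltas": [[0, 0, -0.003, 0, 0.9], [0, 0, -0.006, 0, 0.9], [0, 0, -0.009, 0, 0.9], [0, 0, -0.012, 0, 0.9], [0, 0, -0.012, 0, 0.9], [0, 0, -0.012, 0, 0.9]]}}

```text
clock: 7.35
tcp_pos: [0.6334, -0.0838, 0.0897]
eef_rot: [-0.074, 1.57, 0.074]
ft_force: [-0.2, -0.1, -1.0]
finger_gap: 0.0151
```

```bash
python3 - <<'E'
from h import *
d=snap("wrist","w5");crop(d,285,170,365,270,7,"w5c")
s=snap("side","s5");crop(s,285,150,335,200,14,"s5d")
E
```

```text
(no output)
```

View pics/w5c.png

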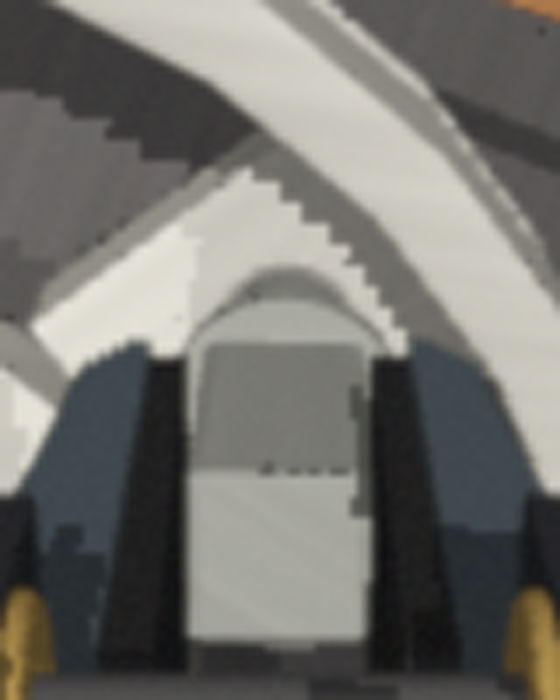

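View pics/s5d.png

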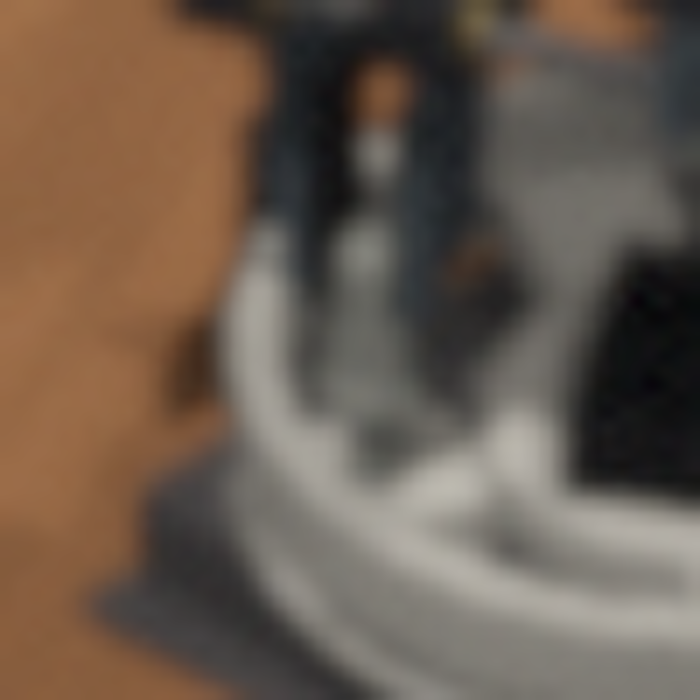

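Emit:
{"op": "carry_out", "data": {"deltas": [[0, 0, -0.0015, 0, 0.9], [0, 0, -0.0015, 0, 0.9], [0, 0, -0.0015, 0, 0.9], [0, 0, -0.0015, 0, 0.6], [0, 0, -0.0015, 0, 0.6], [0, 0, -0.0015, 0, 0.6], [0, 0, -0.0015, 0, 0.6], [0, 0, 0.005, 0, 0.6], [0, 0, 0.02, 0, 0.6], [0, 0, 0.045, 0, 0.6], [0, 0, 0.07, 0, 0.6], [0, 0, 0.08, 0, 0.6]]}}

```text
clock: 8.65
tcp_pos: [0.6348, -0.084, 0.173]
eef_rot: [-0.074, 1.564, 0.073]
ft_force: [0.6, 0.2, 1.0]
finger_gap: 0.0365
```

```bash
python3 - <<'E'
from h import *
d=snap("wrist","w6");crop(d,130,80,430,270,2.6,"w6c")
s=snap("side","s6");crop(s,285,140,385,220,8,"s6d")
E
```

View pics/w6c.png

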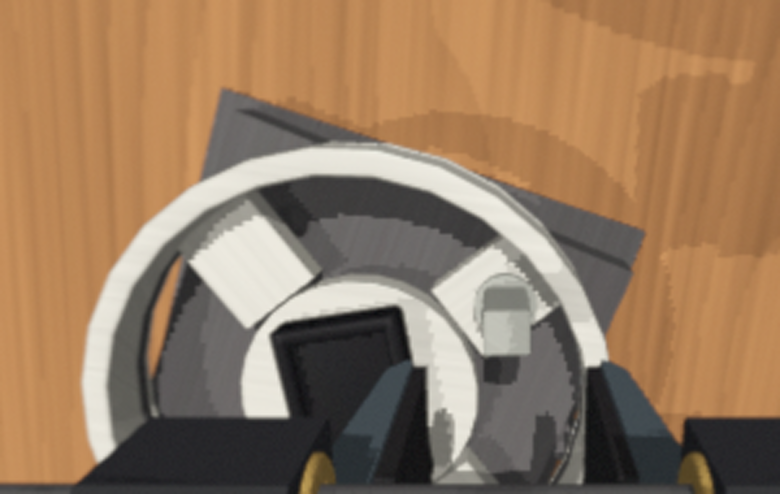

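View pics/s6d.png

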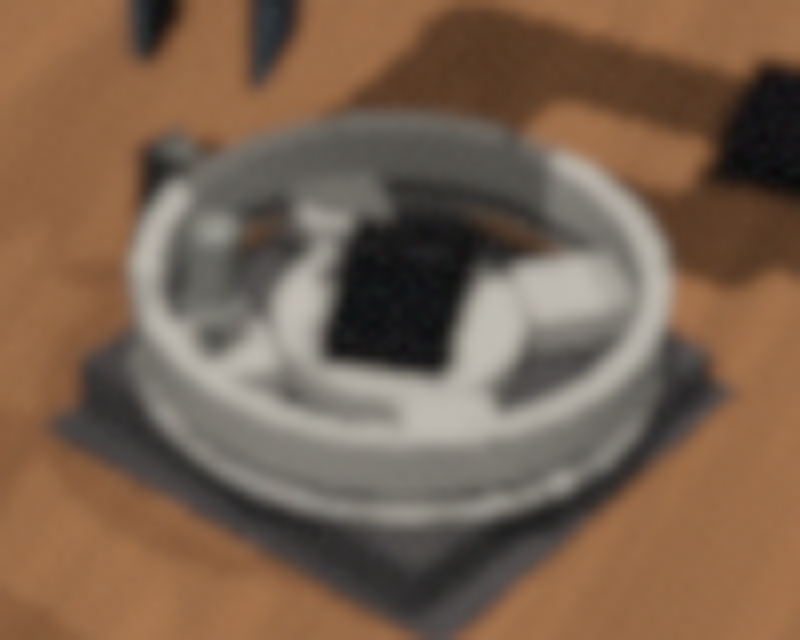

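Emit:
{"op": "carry_out", "data": {"deltas": [[-0.015, -0.005, 0.005, 0, 0.6], [-0.045, -0.015, 0.005, -2, 0.6], [-0.075, -0.025, 0.005, -4, 0.6], [-0.105, -0.035, 0, -5.4, 0.6], [-0.135, -0.045, -0.01, -5.4, 0.6], [-0.1558, -0.0512, -0.02, -5.4, 0.6], [-0.1558, -0.0512, -0.035, -5.4, 0.6], [-0.1558, -0.0512, -0.05, -5.4, 0.6], [-0.1558, -0.0512, -0.06, -5.4, 0.6], [-0.1558, -0.0512, -0.065, -5.4, 0.6], [-0.1558, -0.0512, -0.065, -5.4, 0.6]]}}

```text
clock: 9.85
tcp_pos: [0.4767, -0.1348, 0.1039]
eef_rot: [0.001, 1.573, 0.0]
ft_force: [0.2, -0.6, 0.7]
finger_gap: 0.0365
```

```bash
python3 - <<'E'
from h import *
d=snap("wrist","w7");s=snap("side","s7");t=snap("top","t7")
C=(.578,-.1347)
crop(d,200,100,560,300,2.2,"w7c",np.vstack([proj(d,circ(*C,.074,.105)),proj(d,circ(*C,.074,.095))]))
from plant import r; print(r.read_state()["tcp_pos"])
E
```

```text
[ 0.47800194 -0.13508642  0.10519497]
```

View pics/w7c.png

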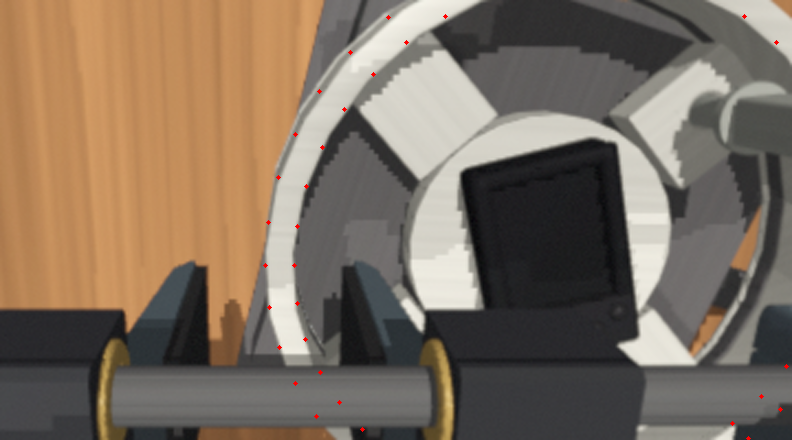

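View pics/s7.png

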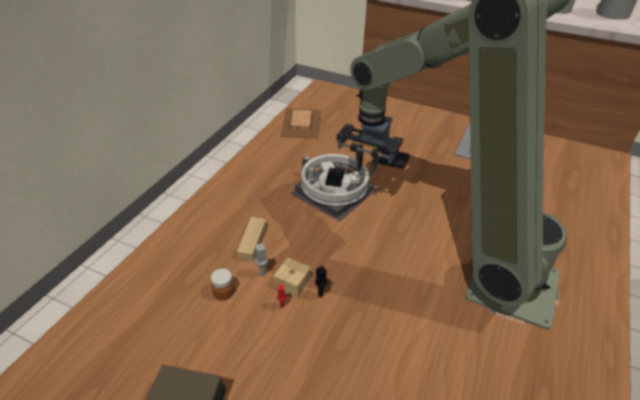

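View pics/t7.png

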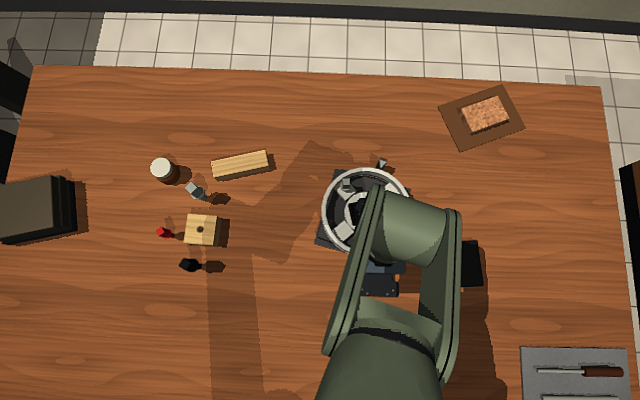

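Emit:
{"op": "carry_out", "data": {"deltas": [[0, 0, -0.01, 0, 0.6], [0, 0, -0.02, 0, 0.6], [0, 0, -0.03, 0, 0.6], [0, 0, -0.038, 0, 0.6], [0, 0, -0.042, 0, 0.6], [0, 0, -0.042, 0, 0.6], [0, 0, -0.042, 0, 0.95], [0, 0, -0.042, 0, 0.95], [0, 0, -0.042, 0, 0.95], [0, 0, -0.042, 0, 0.95], [0, 0, -0.042, 0, 0.95], [0, 0, -0.042, 0, 0.95]], "newtons": 20}}

```text
clock: 11.2
tcp_pos: [0.4776, -0.135, 0.0629]
eef_rot: [0.0, 1.571, -0.0]
ft_force: [-0.4, 0.2, -0.1]
finger_gap: 0.0046
```

```bash
python3 - <<'E'
from h import *
a0=np.radians(180);R=.1
for st in (3,):
  for k in range(1,26):
    a=a0+np.radians(k*st); print(k*st,[round(R*(np.cos(a)-np.cos(a0)),4),round(R*(np.sin(a)-np.sin(a0)),4)])
from plant import r; s=r.read_state();print(s["tcp_pos"],s["ft_force"],s["moment"],s["finger_gap"])
E
```

```text
3 [np.float64(0.0001), np.float64(-0.0052)]
6 [np.float64(0.0005), np.float64(-0.0105)]
9 [np.float64(0.0012), np.float64(-0.0156)]
12 [np.float64(0.0022), np.float64(-0.0208)]
15 [np.float64(0.0034), np.float64(-0.0259)]
18 [np.float64(0.0049), np.float64(-0.0309)]
21 [np.float64(0.0066), np.float64(-0.0358)]
24 [np.float64(0.0086), np.float64(-0.0407)]
27 [np.float64(0.0109), np.float64(-0.0454)]
30 [np.float64(0.0134), np.float64(-0.05)]
33 [np.float64(0.0161), np.float64(-0.0545)]
36 [np.float64(0.0191), np.float64(-0.0588)]
39 [np.float64(0.0223), np.float64(-0.0629)]
42 [np.float64(0.0257), np.float64(-0.0669)]
45 [np.float64(0.0293), np.float64(-0.0707)]
48 [np.float64(0.0331), np.float64(-0.0743)]
51 [np.float64(0.0371), np.float64(-0.0777)]
54 [np.float64(0.0412), np.float64(-0.0809)]
57 [np.float64(0.0455), np.float64(-0.0839)]
60 [np.float64(0.05), np.float64(-0.0866)]
63 [np.float64(0.0546), np.float64(-0.0891)]
66 [np.float64(0.0593), np.float64(-0.0914)]
69 [np.float64(0.0642), np.float64(-0.0934)]
72 [np.float64(0.0691), np.float64(-0.0951)]
75 [np.float64(0.0741), np.float64(-0.0966)]
[ 0.47763512 -0.13498904  0.06286159] [-0.40098756  0.19755701 -0.05592068] [-0.08197655  0.04014522 -0.01094363] 0.0045857681033196025
```

```bash
python3 - <<'E'
from h import *
d=snap("wrist","w8");s=snap("side","s8")
crop(d,200,100,560,300,2.2,"w8c");crop(s,290,110,420,220,6,"s8c")
E
```

```text
(no output)
```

View pics/w8c.png

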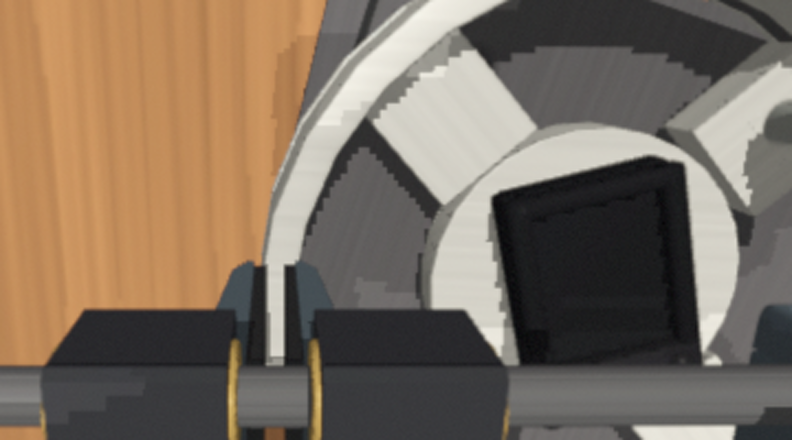

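View pics/s8c.png

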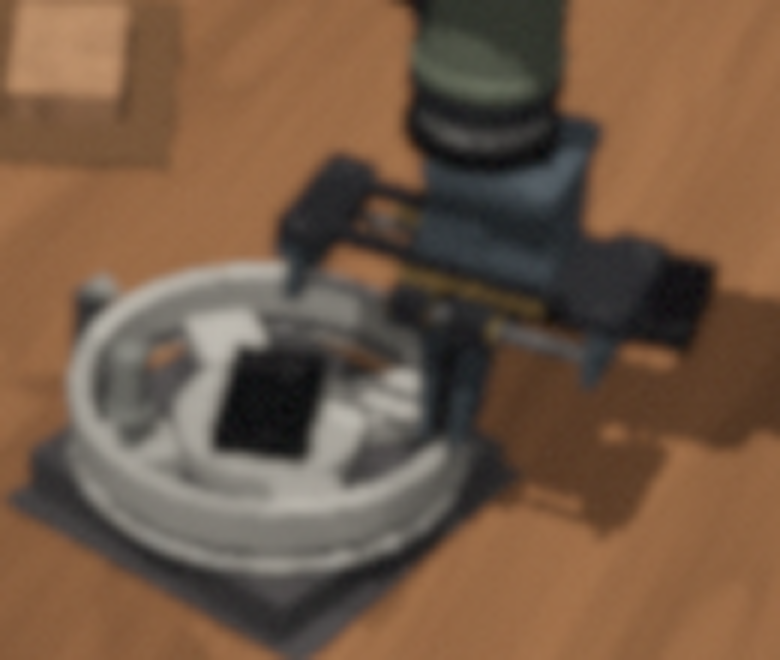

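Emit:
{"op": "carry_out", "data": {"deltas": [[0, 0, 0, 0, 1.0], [0, 0, 0, 0, 1.0], [0, 0, 0, 0, 1.0], [0, 0, 0, 0, 1.0]], "newtons": 20}}

```text
clock: 11.7
tcp_pos: [0.4776, -0.135, 0.0628]
eef_rot: [0.0, 1.571, -0.0]
ft_force: [-0.1, 0.5, 0.9]
finger_gap: 0.0003
```

```bash
python3 - <<'E'
from h import *
d=snap("wrist","w9")
crop(d,270,190,370,290,8,"w9c")
E
```

```text
(no output)
```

View pics/w9c.png

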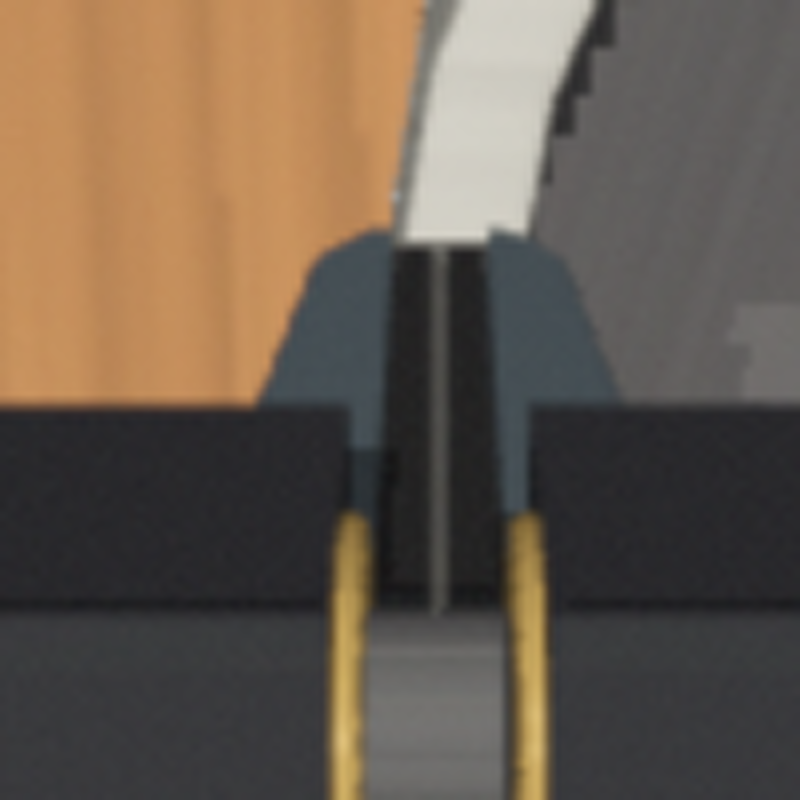

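```bash
python3 - <<'E'
from h import *
d=load("w9")
for z in (.055,.063,.074,.08): print(z,proj(d,[[.4776,-.119,z],[.4776,-.135,z]]))
from plant import r; s=r.read_state();print(s["tcp_pos"],s["joints"],s["ft_force"],s["moment"])
s=snap("side","s9"); crop(s,330,120,390,200,10,"s9c",proj(s,[[.4776,-.135,.055],[.4776,-.119,.055],[.473,-.135,.074],[.473,-.119,.074]]))
E
```

```text
0.055 [[324.89016018 207.51669806]
 [324.88736811 229.65372758]]
0.063 [[324.91173539 211.00895822]
 [324.90835688 233.92245227]]
0.074 [[324.94432676 216.28500519]
 [324.93999273 240.35754796]]
0.08 [[324.96372242 219.42524718]
 [324.9587799  244.17961869]]
[ 0.47760825 -0.13498912  0.0627783 ] [-2.98639983e-01  3.29223886e-01  1.93420953e+00  2.97259748e-05
  8.78062406e-01 -2.98232176e-01] [ 0.52866663  0.35848858 -0.32216766] [-0.07964382  0.04532503 -0.04267224]
```

View pics/s9c.png

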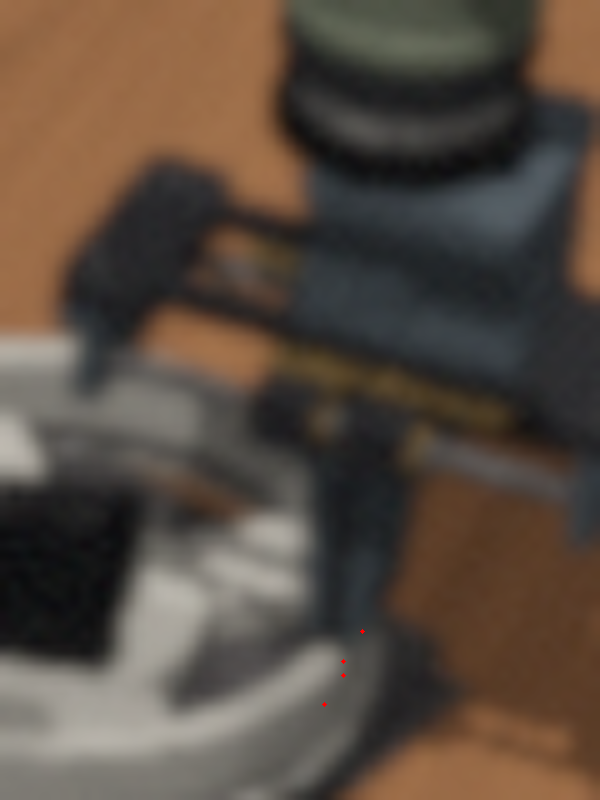

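```bash
python3 - <<'E'
from h import *
d=load("w2")
for z in (.0543,.0623,.07,.08):
  for dy in (.0,.007,.016):
    c=[]
    for sx in (-1,1):
      a=np.radians(5.4); j=np.array([np.cos(a),np.sin(a)]); n=np.array([-j[1],j[0]])
      c.append([*(np.array([.5214,.2551])+sx*.025*j+dy*n),z])
    print(z,dy,proj(d,c).round(1).tolist())
crop(d,260,190,390,280,6,"w2e")
E
```

```text
0.0543 0.0 [[289.0, 229.6], [361.1, 229.6]]
0.0543 0.007 [[288.7, 220.0], [361.4, 220.0]]
0.0543 0.016 [[288.3, 207.5], [361.9, 207.4]]
0.0623 0.0 [[287.7, 233.8], [362.5, 233.8]]
0.0623 0.007 [[287.3, 223.9], [362.9, 223.9]]
0.0623 0.016 [[286.9, 211.0], [363.4, 210.9]]
0.07 0.0 [[286.3, 238.3], [364.0, 238.2]]
0.07 0.007 [[285.9, 228.0], [364.4, 228.0]]
0.07 0.016 [[285.4, 214.6], [364.9, 214.5]]
0.08 0.0 [[284.3, 244.5], [366.1, 244.5]]
0.08 0.007 [[283.9, 233.8], [366.5, 233.8]]
0.08 0.016 [[283.3, 219.7], [367.1, 219.7]]
```

View pics/w2e.png

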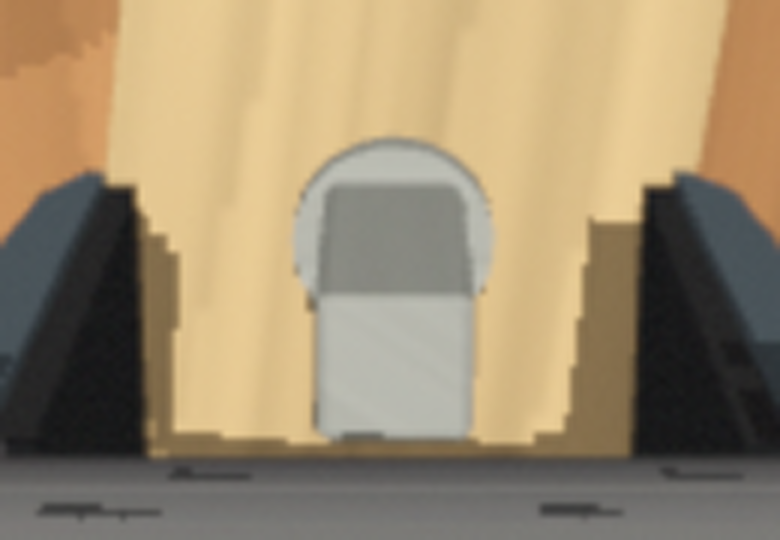

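Emit:
{"op": "carry_out", "data": {"deltas": [[0, 0, 0.003, 0, 0.65], [0, 0, 0.003, 0, 0.65], [0, 0, 0.003, 0, 0.65], [0, 0, 0.003, 0, 0.65], [0, 0, 0.003, 0, 0.65], [0, 0, -0.004, 0, 0.65], [0, 0, -0.01, 0, 0.65], [0, 0, -0.016, 0, 0.65], [0, 0, -0.02, 0, 0.65], [0, 0, -0.02, 0, 0.65]], "newtons": 20}}

```text
clock: 12.8
tcp_pos: [0.477, -0.1348, 0.0419]
eef_rot: [0.001, 1.572, 0.0]
ft_force: [0.7, -0.6, -0.1]
finger_gap: 0.0319
```

```bash
python3 - <<'E'
from h import *
d=snap("wrist","w10")
crop(d,230,150,400,290,4.5,"w10c")
s=snap("side","s10"); crop(s,330,120,390,200,10,"s10c")
E
```

```text
(no output)
```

View pics/w10c.png

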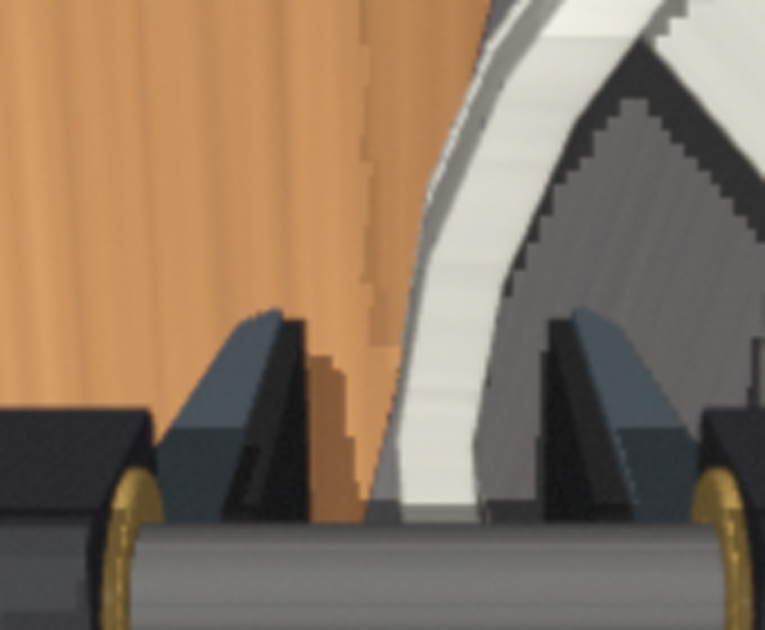

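View pics/s10c.png

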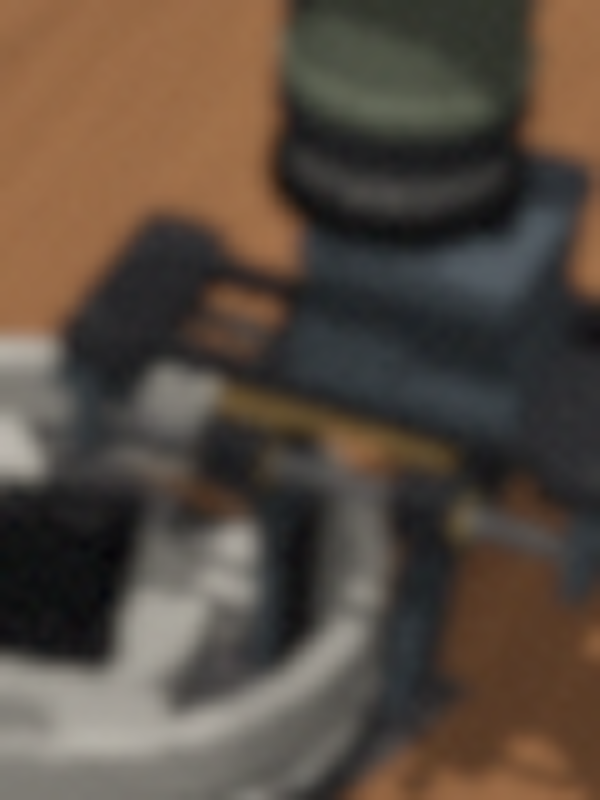

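Emit:
{"op": "carry_out", "data": {"deltas": [[0, 0, -0.002, 0, 0.98], [0, 0, -0.002, 0, 0.98], [0, 0, -0.002, 0, 0.98], [0, 0, -0.002, 0, 0.98], [0, 0, -0.002, 0, 0.98], [0, 0, -0.002, 0, 0.98]], "newtons": 20}}

```text
clock: 13.5
tcp_pos: [0.4781, -0.1351, 0.0409]
eef_rot: [0.0, 1.57, -0.0]
ft_force: [2.3, -0.4, -1.1]
finger_gap: 0.011
```

Emit:
{"op": "carry_out", "data": {"deltas": [[0.0001, -0.0052, 0, 3, 0.98], [0.0005, -0.0105, 0, 6, 0.98], [0.0012, -0.0156, 0, 9, 0.98], [0.0022, -0.0208, 0, 12, 0.98], [0.0034, -0.0259, 0, 15, 0.98], [0.0049, -0.0309, 0, 18, 0.98], [0.0066, -0.0358, 0, 21, 0.98], [0.0086, -0.0407, 0, 24, 0.98], [0.0109, -0.0454, 0, 27, 0.98], [0.0134, -0.05, 0, 30, 0.98], [0.0134, -0.05, 0, 30, 0.98]]}}

```text
clock: 14.6
tcp_pos: [0.4915, -0.1849, 0.0409]
eef_rot: [-0.409, 1.531, 0.41]
ft_force: [2.6, 1.8, 0.4]
finger_gap: 0.011
```

```bash
python3 - <<'E'
from h import *
snap("wrist","w11")
s=snap("side","s11"); crop(s,280,110,420,220,5.5,"s11c")
t=snap("top","t11"); crop(t,300,130,440,290,4,"t11c")
E
```

```text
(no output)
```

View pics/w11.png

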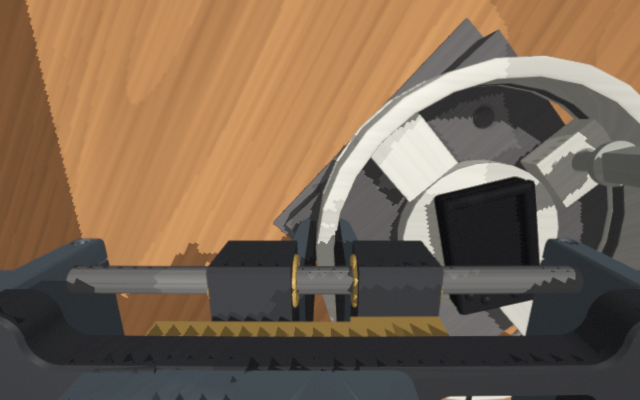

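View pics/s11c.png

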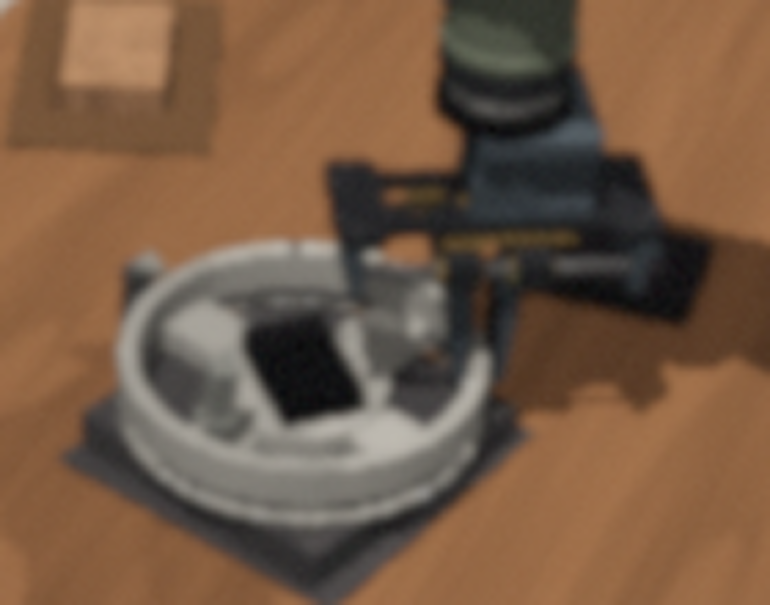

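View pics/t11c.png

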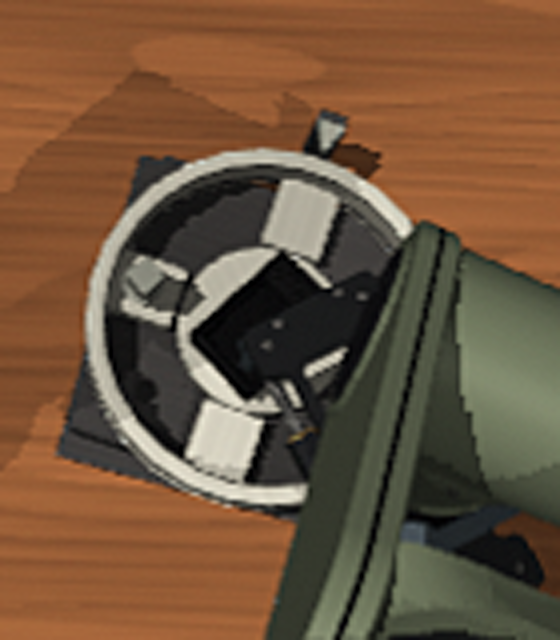

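```bash
python3 - <<'E'
from h import *
d=load("w11"); C=np.array([.578,-.1347])
crop(d,440,80,640,220,3.8,"w11c")
crop(d,455,90,515,150,12,"w11d")
t=load("t11");crop(t,312,170,372,230,12,"t11d")
E
```

```text
(no output)
```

View pics/w11d.png

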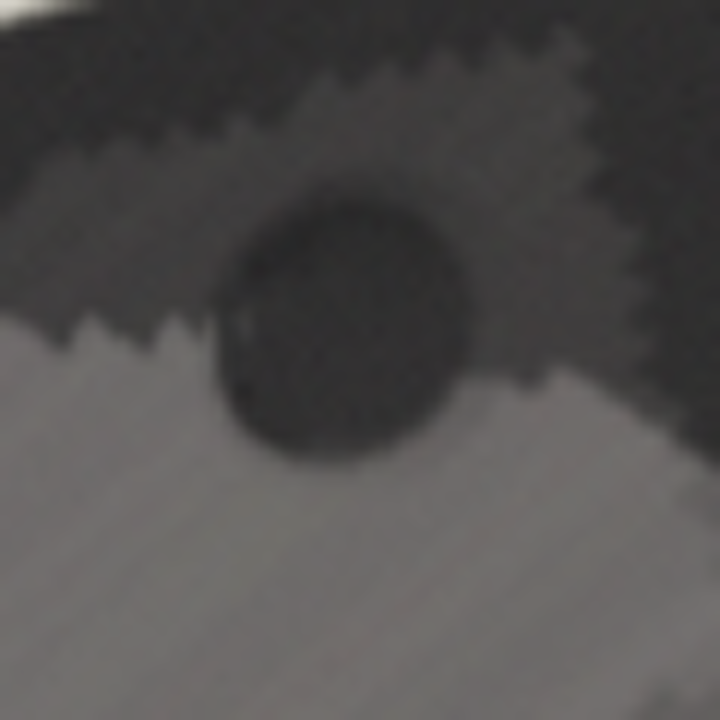

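View pics/t11d.png

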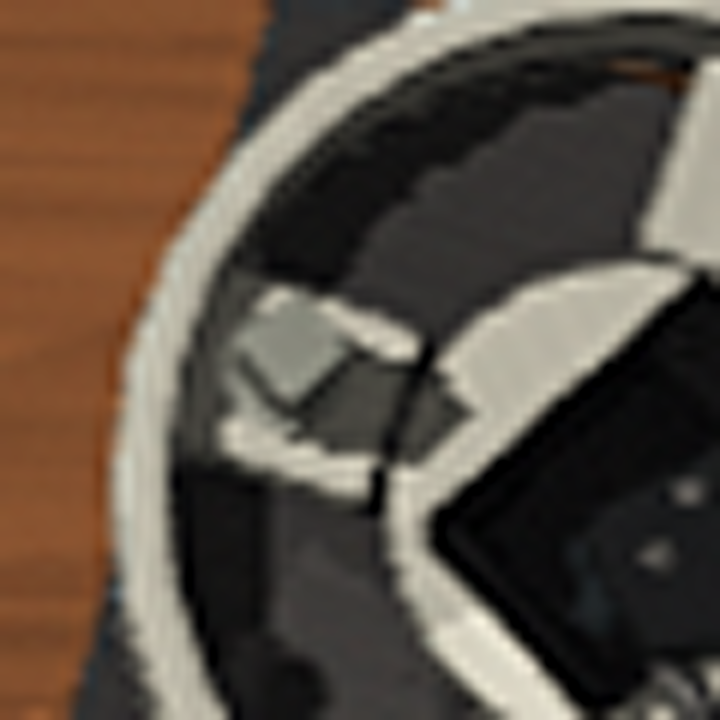

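View pics/w11c.png

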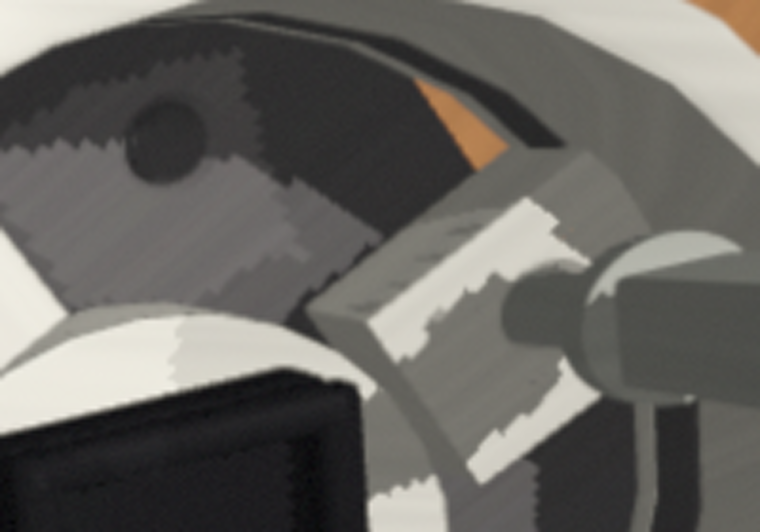

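```bash
python3 - <<'E'
from h import *
d=load("w11"); C=np.array([.578,-.1347])
p=ray(d,[((344.5)/12-.5+455,(327.5)/12-.5+90)],.03)[0]
v=p[:2]-C; a=np.degrees(np.arctan2(v[1],v[0]));print(p,a,np.hypot(*v),"pointer",a-135)
# overlay hole circle for angle, wheel hole at ang0+30
th=np.radians(43.1+30);h=C+.076*np.array([np.cos(th),np.sin(th)])
th=np.radians(a);q=C+.076*np.array([np.cos(th),np.sin(th)])
P=np.vstack([proj(d,circ(*q,.03,.007)),proj(d,circ(*h,.05,.006)),proj(d,circ(*C,.074,.095)),proj(d,circ(*C,.074,.105)),proj(d,circ(*h,.07,.012)),proj(d,circ(*h,.074,.012))])
crop(d,440,80,640,220,3.8,"w11e",P)
t=load("t11")
tp=ray(t,[((300.5)/12-.5+312,350.5/12-.5+170)],.110)[0];v=tp[:2]-C;print("pin top",tp,np.degrees(np.arctan2(v[1],v[0])),np.hypot(*v))
E
```

```text
[ 0.54113628 -0.06869537  0.03      ] 119.18344524664334 0.07560121908664798 pointer -15.816554753356655
pin top [ 0.59423515 -0.0630685   0.11      ] 77.22976635680054 0.07344829212549107
```

View pics/w11e.png

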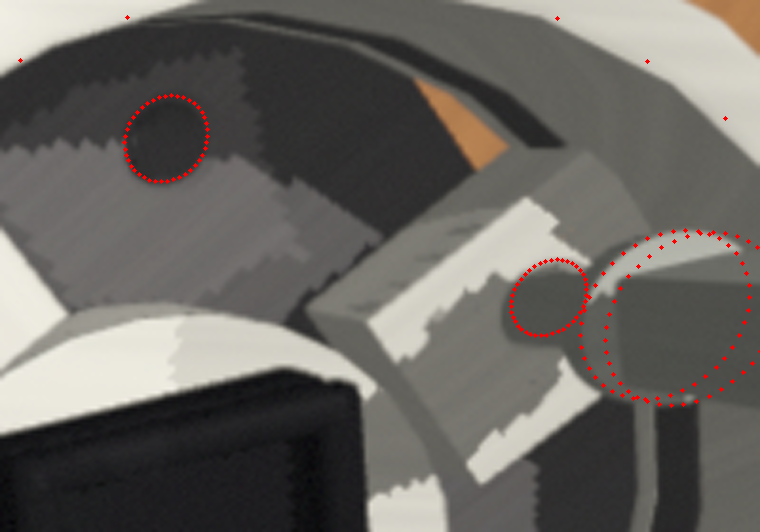

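```bash
python3 - <<'E'
import numpy as np
a0=np.radians(210);R=.1
for k in list(range(4,41,4)):
    a=a0+np.radians(k); print([round(R*(np.cos(a)-np.cos(a0)),4),round(R*(np.sin(a)-np.sin(a0)),4),0,k,.98],end=",")
E
```

```text
[np.float64(0.0037), np.float64(-0.0059), 0, 4, 0.98],[np.float64(0.0078), np.float64(-0.0116), 0, 8, 0.98],[np.float64(0.0123), np.float64(-0.0169), 0, 12, 0.98],[np.float64(0.0171), np.float64(-0.0219), 0, 16, 0.98],[np.float64(0.0223), np.float64(-0.0266), 0, 20, 0.98],[np.float64(0.0278), np.float64(-0.0309), 0, 24, 0.98],[np.float64(0.0336), np.float64(-0.0348), 0, 28, 0.98],[np.float64(0.0397), np.float64(-0.0383), 0, 32, 0.98],[np.float64(0.0459), np.float64(-0.0414), 0, 36, 0.98],[np.float64(0.0524), np.float64(-0.044), 0, 40, 0.98],
```

Emit:
{"op": "carry_out", "data": {"deltas": [[0.0037, -0.0059, 0, 4, 0.98], [0.0078, -0.0116, 0, 8, 0.98], [0.0123, -0.0169, 0, 12, 0.98], [0.0171, -0.0219, 0, 16, 0.98], [0.0223, -0.0266, 0, 20, 0.98], [0.0278, -0.0309, 0, 24, 0.98], [0.0336, -0.0348, 0, 28, 0.98], [0.0397, -0.0383, 0, 32, 0.98], [0.0459, -0.0414, 0, 36, 0.98], [0.0524, -0.044, 0, 40, 0.98], [0.0524, -0.044, 0, 40, 0.98], [0.0524, -0.044, 0, 40, 0.98]]}}

```text
clock: 15.95
tcp_pos: [0.5437, -0.2287, 0.0409]
eef_rot: [-0.947, 1.354, 0.947]
ft_force: [2.7, 2.2, 2.0]
finger_gap: 0.0106
```

```bash
python3 - <<'E'
from h import *
snap("wrist","w12")
s=snap("side","s12"); crop(s,280,110,420,220,5.5,"s12c")
t=snap("top","t12"); crop(t,300,130,440,290,4,"t12c")
E
```

```text
(no output)
```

View pics/w12.png

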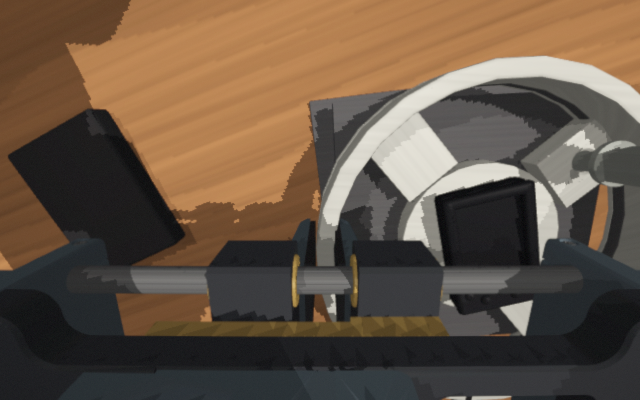

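View pics/s12c.png

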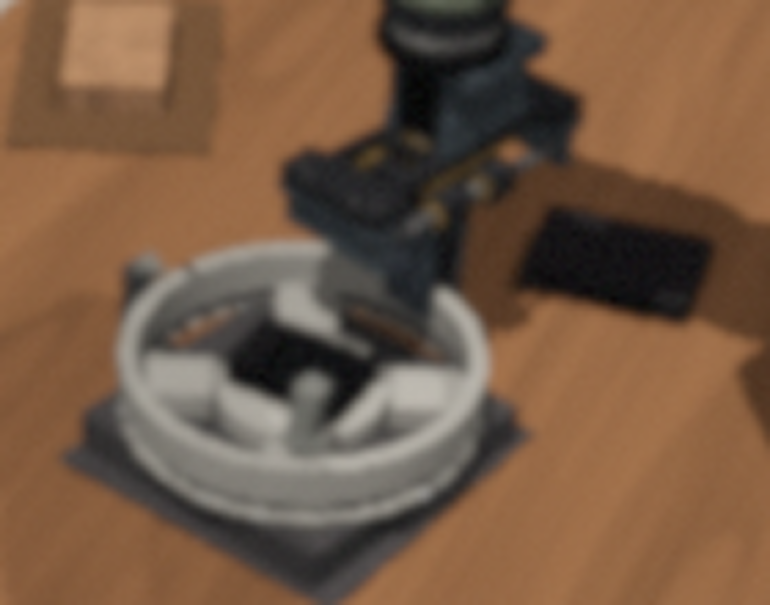

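View pics/t12c.png

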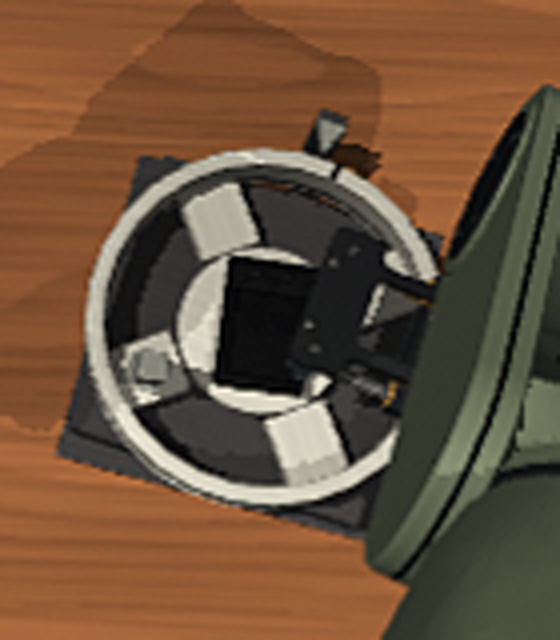

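```bash
python3 - <<'E'
from h import *
t=load("t12");crop(t,365,150,400,180,20,"t12d")
E
```

```text
(no output)
```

View pics/t12d.png

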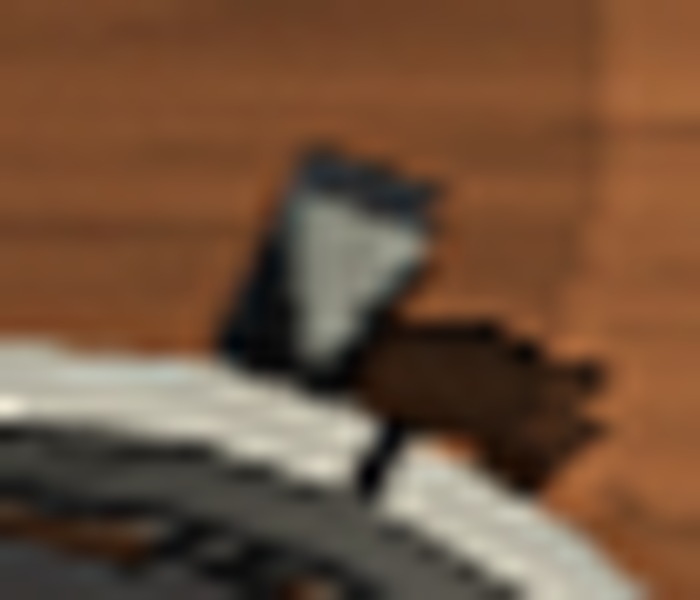

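```bash
python3 - <<'E'
from h import *
t=load("t12"); C=np.array([.578,-.1347])
f=lambda x,y,z:(lambda v:(np.degrees(np.arctan2(v[1],v[0])),np.hypot(*v)))(ray(t,[((x+.5)/20-.5+365,(y+.5)/20-.5+150)],z)[0][:2]-C)
print("mark",f(395,430,.074),f(368,488,.074)); print("tip",f(320,375,.074),"base mid",f(362,215,.074))
import numpy as np
a0=np.radians(250);R=.1
for k in (2,3,4,5,6,7,8):
    a=a0+np.radians(k); print(k,round(R*(np.cos(a)-np.cos(a0)),4),round(R*(np.sin(a)-np.sin(a0)),4))
E
```

```text
mark (np.float64(-22.923864406429974), np.float64(0.10471402038046598)) (np.float64(-22.86440694803081), np.float64(0.09675635276795332))
tip (np.float64(-17.22144145604261), np.float64(0.10769478480499156)) base mid (np.float64(-16.674948506714355), np.float64(0.12842505643474972))
2 0.0033 -0.0011
3 0.005 -0.0017
4 0.0066 -0.0022
5 0.0083 -0.0026
6 0.01 -0.0031
7 0.0117 -0.0035
8 0.0134 -0.0038
```

Emit:
{"op": "carry_out", "data": {"deltas": [[0.0017, -0.0006, 0, 1, 0.98], [0.0033, -0.0011, 0, 2, 0.98], [0.005, -0.0017, 0, 3, 0.98], [0.0066, -0.0022, 0, 4, 0.98], [0.0075, -0.0024, 0, 4.5, 0.98], [0.0083, -0.0026, 0, 5, 0.98], [0.0083, -0.0026, 0, 5, 0.98]]}}

```text
clock: 16.8
tcp_pos: [0.5515, -0.2312, 0.0409]
eef_rot: [-1.013, 1.322, 1.015]
ft_force: [-1.1, 4.8, 4.9]
finger_gap: 0.0106
```

```bash
cat > look.py <<'E'
import sys
from h import *
n=sys.argv[1]
d=snap("wrist","w"+n);s=snap("side","s"+n)
a=cv2.resize(d["image"][90:230,480:640,::-1],None,fx=2.4,fy=2.4,interpolation=cv2.INTER_CUBIC)
b=cv2.resize(s["image"][150:206,300:364,::-1],None,fx=6,fy=6,interpolation=cv2.INTER_CUBIC)
cv2.imwrite(f"pics/l{n}.png",np.hstack([a,b]))
E
python3 look.py 13
```

```text
(no output)
```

View pics/l13.png

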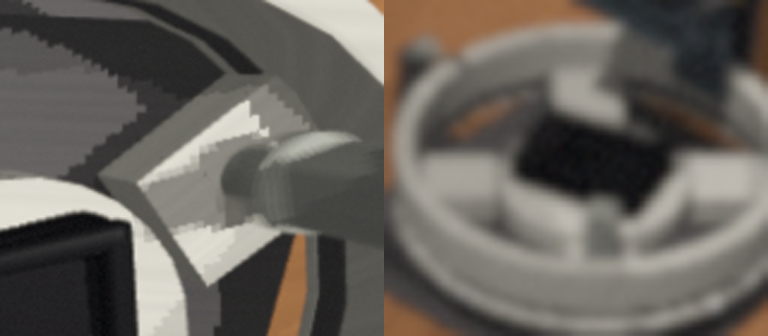

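```bash
python3 - <<'E'
from h import *
r=[]
for n in ("12","13"):
    d=load("w"+n);s=load("s"+n)
    a=cv2.resize(d["image"][110:210,540:640,::-1],None,fx=3,fy=3,interpolation=cv2.INTER_CUBIC)
    b=cv2.resize(s["image"][160:200,310:360,::-1],None,fx=7.5,fy=7.5,interpolation=cv2.INTER_CUBIC)
    r.append(np.hstack([a,b]))
cv2.imwrite("pics/cmp.png",np.vstack(r)[:600])
E
```

```text
(no output)
```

View pics/cmp.png

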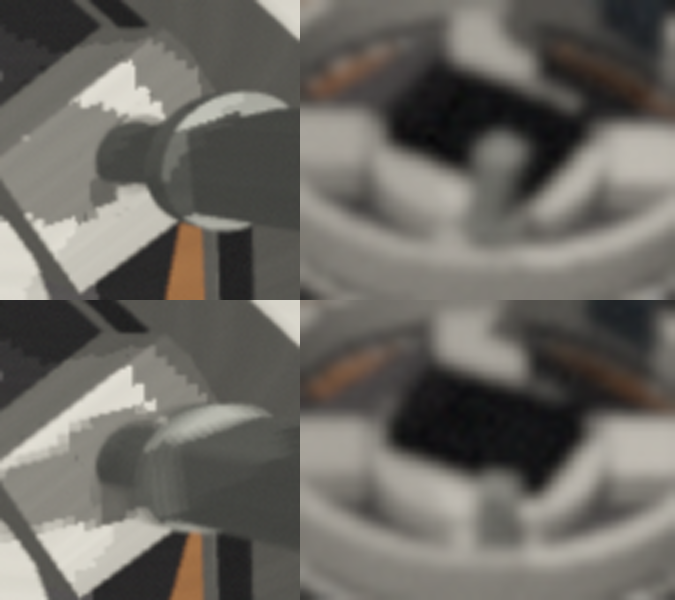

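```bash
python3 look.py 14; python3 - <<'E'
from h import *
from plant import r
s=r.read_state();print(s["clock"],s["ft_force"],s["moment"])
r_=[]
for n in ("13","14"):
    d=load("w"+n);s=load("s"+n)
    a=cv2.resize(d["image"][110:210,540:640,::-1],None,fx=3,fy=3,interpolation=cv2.INTER_CUBIC)
    b=cv2.resize(s["image"][160:200,310:360,::-1],None,fx=7.5,fy=7.5,interpolation=cv2.INTER_CUBIC)
    r_.append(np.hstack([a,b]))
cv2.imwrite("pics/cmp2.png",np.vstack(r_)[:600])
t=snap("top","t14");crop(t,320,145,400,235,7,"t14c")
E
```

```text
17.0 [0.90590137 5.1160109  4.31829284] [ 0.89574999  0.06129998 -0.07307921]
```

View pics/cmp2.png

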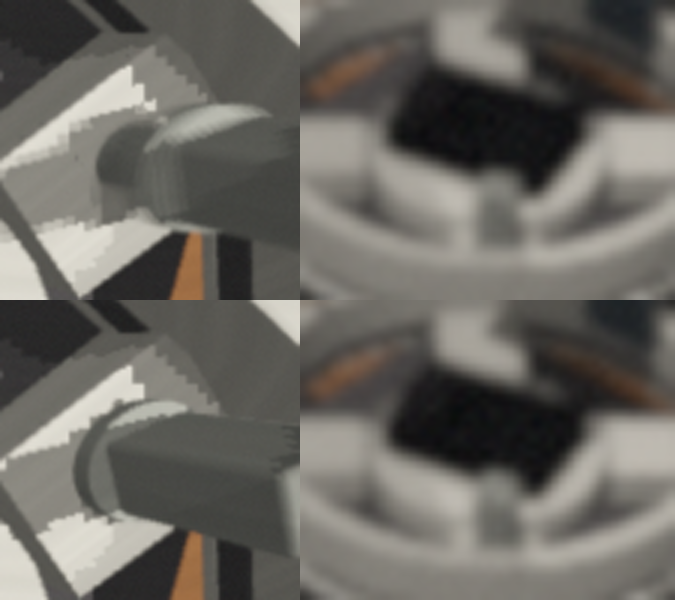

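View pics/t14c.png

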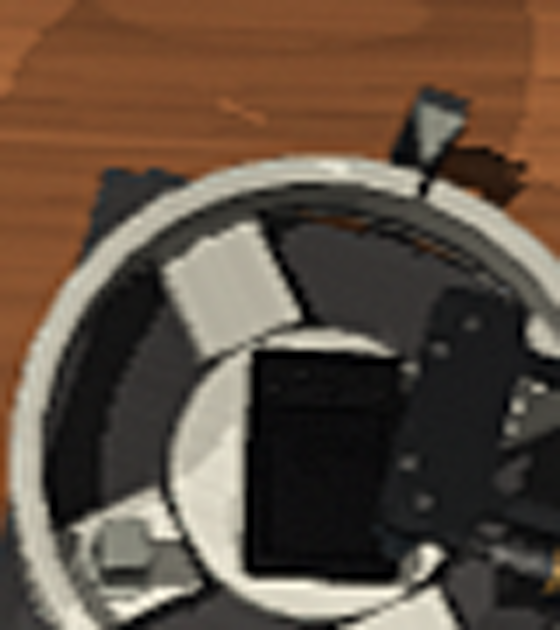

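Emit:
{"op": "carry_out", "data": {"deltas": [[0, 0, 0, 0, 0.7], [0, 0, 0, 0, 0.7], [0, 0, 0, 0, 0.7], [0, 0, 0.01, 0, 0.7], [0, 0, 0.025, 0, 0.7], [0, 0, 0.05, 0, 0.7], [0, 0, 0.08, 0, 0.7], [0, 0, 0.11, 0, 0.7], [0, 0, 0.14, 0, 0.7], [-0.03, 0, 0.16, 0, 0.7], [-0.07, 0, 0.16, 0, 0.7], [-0.1, 0, 0.16, 0, 0.7]]}}

```text
clock: 18.25
tcp_pos: [0.4502, -0.2318, 0.2022]
eef_rot: [-1.016, 1.322, 1.012]
ft_force: [0.1, -0.5, -0.1]
finger_gap: 0.0273
```

Emit:
{"op": "carry_out", "data": {"deltas": [[-0.02, -0.03, 0, 0, 0.7], [-0.04, -0.06, 0, 0, 0.7], [-0.05, -0.1, 0, 0, 0.7], [-0.05, -0.14, 0, 0, 0.7], [-0.05, -0.16, 0, 0, 0.7], [-0.05, -0.16, 0, 0, 0.7]]}}

```text
clock: 18.85
tcp_pos: [0.4013, -0.3944, 0.201]
eef_rot: [-1.013, 1.324, 1.011]
ft_force: [-0.2, 2.1, 0.1]
finger_gap: 0.0277
```

```bash
python3 - <<'E'
from h import *
t=snap("top","t15");crop(t,300,145,430,275,6,"t15c"); s=snap("side","s15");crop(s,270,130,400,230,6,"s15c")
C=(.578,-.1347)
E
```

```text
(no output)
```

View pics/t15c.png

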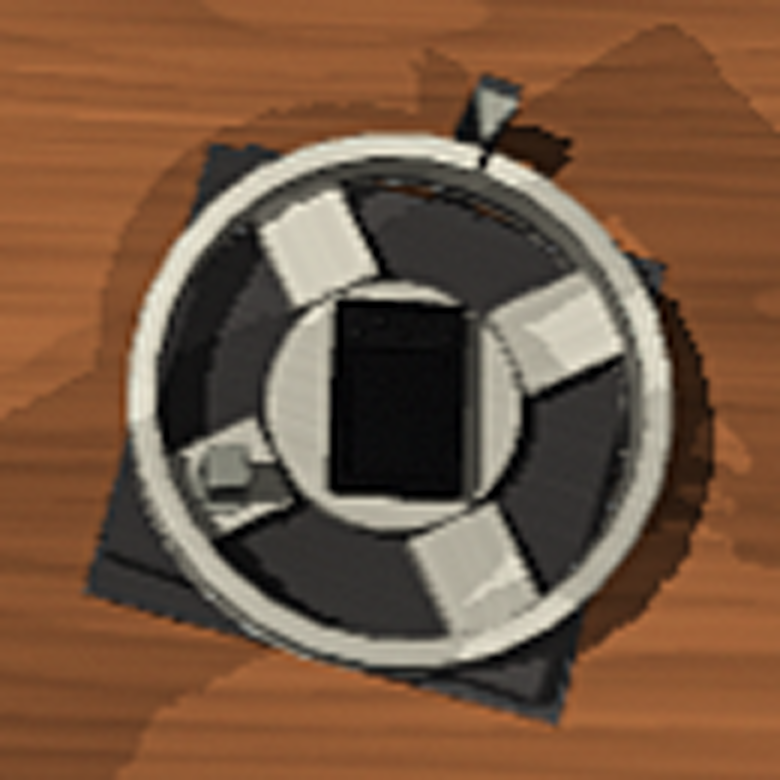

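View pics/s15c.png

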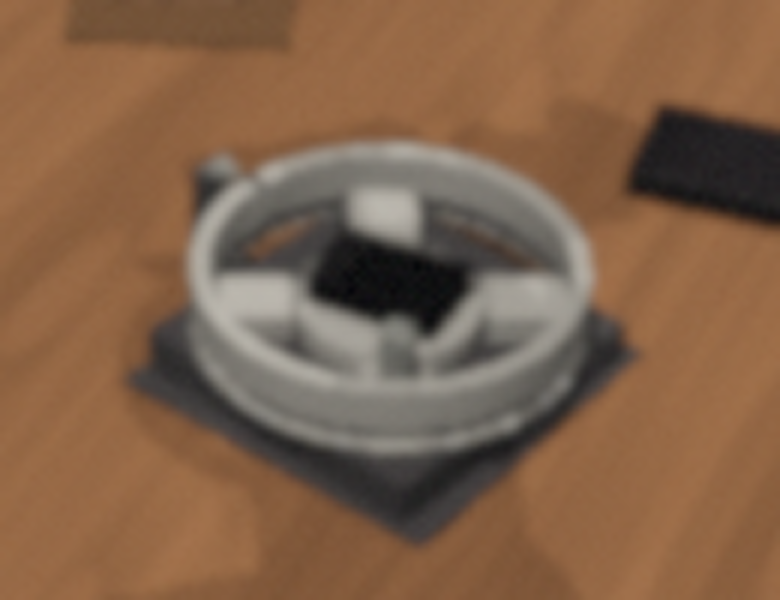

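View pics/t15.png

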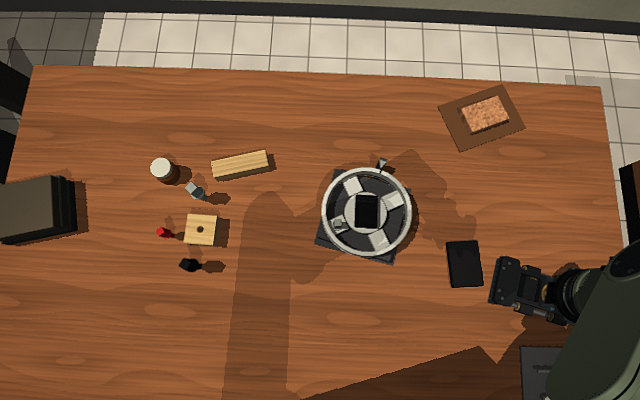

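```bash
python3 - <<'E'
from h import *
t=load("t15");s=load("s15");P=[[.5415,-.069,.09],[.5415,-.069,.11]]
print((proj(t,P)+.5-[300,145])*6, (proj(s,P)+.5-[270,130])*6)
C=np.array([.578,-.1347])
for q in [(480,163),(490,140)]:
  v=ray(t,[((q[0]+.5)/6-.5+300,(q[1]+.5)/6-.5+145)],.074)[0][:2]-C;print(np.degrees(np.arctan2(v[1],v[0])),np.hypot(*v))
from plant import r,ticket;print(r.read_state()["ft_force"]);ticket.sign_off()
E
```

```text
[[231.16570914 475.37923306]
 [234.17702803 466.59146324]] [[403.39894345 329.24411718]
 [405.09692318 298.03367095]]
-17.490518111926942 0.09873966448098839
-17.933736552062356 0.10913204300961843
[ 0.40185389 -0.16281334  1.03098219]
the job is handed in; nothing more can be done
```

The locking pin is home in the plate, the wheel's mark faces the pointer, and the job is handed in. It took about 19 s of the 67 s allowed.

- **Pin:** I took the smaller grey pin from the wooden stand and left the larger grey, red and black ones alone. I stood it in the wheel's hole, riding on the plate, and let it go.
- **Turn:** I pinched the rim and turned the wheel about 75° anticlockwise. Pictures caught the pin falling, and I stopped there with the tool reading about 5–7 N. Then I opened the fingers and drew the arm away.

**Last checks:**
- The side view puts the pin's top at the height expected for home, about 90 mm. In the top view it lies between the home and riding predictions and doesn't settle the matter. After the fall, the wrist camera showed the collar down on the pad.
- The mark reads about -17.5° and the pointer about -17.9°, both in the final top view. Earlier readings of the pointer were -15.8° to -17.6°.
- In the last top view the other things look unmoved.

**What disagreed:** My first pinch closed on air above the rim. Two cameras showed the fingertips about 26 mm higher than the tool description implies, so I went 22 mm lower and the second pinch held. By the same reckoning the pin was probably held only by the top few millimetres of its grip, but it did not slip.

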